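# Pull the red knob off the wax melter

### The job

Wax has run under the red knob of the wax melter, so it has to come off: fetch the knob puller, hook its fork under the red knob's skirt and pull the knob straight up off its spindle, without the gripper's fingers touching the knob. Carry the knob upright in the puller to the round cork mat, set it down there standing on its boss, slide the fork out from under it, and stand the puller upright on the bare table. Leave the black knob on its spindle and everything else where it is.

Things in the scene. Friction and masses are not known exactly. Their poses are not given: they have to be found in the camera images.
- melter: wax melter, fixed: cream base 190 (x) x 210 (y) x 45 mm, origin at the centre of its underside, z up; its front with the two knobs faces its own -x. Behind the knobs, centred 37 mm towards +x, stands a lidded steel pot of 102 mm diameter; the top of its lid's knob is 130 mm above the table.
- spindle_left (a point): foot of the left spindle (melter's +y side) on the melter's flat top, 45 mm above the table; axes as the melter's. A nut of 18 mm diameter rises 3 mm and carries the knob. Spring balls hold the knob: about 10 N straight up lifts it over them within some 6 mm, then the pull falls away; 15 mm up it is clear. Which spindle carries the red knob varies.
- spindle_right (a point): foot of the right spindle (melter's -y side), 90 mm from the left one, otherwise the same
- knob_red: red knob, 35 to 65 g, to be pulled off. Origin at the centre of its underside, z up, x towards its white pointer (any yaw). Bottom up: boss of 21 mm diameter, 7 mm high; round skirt of 46 mm diameter 7 to 11.5 mm up; fluted grip of 31 mm diameter up to 29 mm. On its spindle the underside is 48 mm above the table, which leaves 10 mm between the melter's top and the skirt.
- knob_black: the same knob in black on the other spindle; it stays there
- puller_grip (a point): middle of the wooden handle of the loose knob puller (160 g, 116 mm high, standing upright on its forked foot), 85 mm above its underside. The handle is a block 16 mm (x) by 24 mm (y), from 50 to 116 mm above the underside, straight above the fork. z up, x points out of the mouth of its steel C.
- puller_fork (a point): the puller's foot: point on its underside straight below the handle; axes as puller_grip. A flat fork 3 mm thick, 50 mm wide: two tines 12 mm wide reach to x = +20 mm, slot of 26 mm between them, open in front, its end at x = -12 mm. The C's back plate has its inner face at x = -24.5 mm: a skirt touching it is centred under the handle. The C's top arm is 41 mm up.
- mat_top (a point): centre of the upper face of a round cork mat, 110 mm diameter, 6 mm thick, fixed flat on the table (table z = 0)
- tealight_a: tealight in a metal cup, 38 mm diameter, 20 mm high; leave alone
- tealight_b: another such tealight; leave alone
- matchbox: matchbox 36 x 55 x 16 mm, origin at the centre of its underside; leave alone
- votive_pink: pink glass votive cup, 76 mm diameter, 62 mm high; leave alone
There are look-alikes about, which are no part of the job. Of the things that look like the part that bears mat_top, the larger one is meant. What is shaped like the part that bears puller_grip but pink is not meant.

How it is judged:
On the way:
1. the red knob hangs upright in the puller's fork, clear of its spindle (underside more than 70 mm above the table) (height (world z) of knob_red above 0.07 m and angle between knob_red's own z axis and vertical below 0.35 rad and horizontal distance between knob_red and puller_grip below 0.02 m and z of knob_red in the frame of puller_grip between -0.1 and -0.06 m), for 0.2 s.
At the end, for the whole second after the job is handed in: the red knob stands upright (within 0.1 rad) and still on its boss on the cork mat, its centre within 45 mm of the mat's centre; the puller stands upright (within 0.1 rad) with its foot on the table, its handle more than 45 mm from the knob's centre (horizontal distance between knob_red and mat_top below 0.045 m and z of knob_red in the frame of mat_top between -0.003 and 0.003 m and angle between each of knob_red, puller_grip's own z axis and vertical below 0.1 rad and linear speed of knob_red below 0.02 m/s and height (world z) of puller_grip between 0.081 and 0.089 m and horizontal distance between puller_grip and knob_red above 0.045 m); the robot touches nothing.
It fails at once if the gripper's fingers touch the red knob (contact force between the fingers and knob_red above 0.5 N).
It fails at once if the red knob is tipped more than 0.5 rad (angle between knob_red's own z axis and vertical above 0.5 rad).
It fails at once if the black knob moves more than 6 mm (distance of knob_black from where it was at the start of the episode above 0.006 m).
It fails at once if a tealight, the matchbox or the votive cup is moved more than 15 mm (distance of any of tealight_a, tealight_b, matchbox, votive_pink from where it was at the start of the episode above 0.015 m).
It also fails if it takes over 67 s, if anything falls off the work surface, if the arm or the gripper's body presses on something with over 40 N, if the wrist force passes 120 N, or if a joint passes its speed limit or range.

### The arm

A 6-joint arm with a two-finger parallel gripper is mounted at the origin on a cart in front of the work surface, level with it; the furniture and walls round the work are solid. World frame = base frame: x ahead of the robot, y to its left, z up, the work surface at z = 0. Lengths are in m, angles in rad, forces in N, time in s.
With the tool pointing down it reaches from about 0.375 to 0.9 m from the base axis. Payload 3.1 kg.
Tool frame: the origin (TCP) lies at the centre of the arm's flange, where the gripper is bolted on; the fingertips stand 182 mm ahead of it and the grasp point (between the pads) lies 164 mm ahead of it; z points along the fingers, x is the direction in which the jaws open and shut, and the axes are right-handed (so a half turn about z gives the same grasp; the last joint's range is limited). The gripper opens to 87 mm and grips with 3 to 60 N. Pads are 19 mm wide; open, the fingers measure 117 mm over their backs; the gripper's body (75 mm by 190 mm) begins 51 mm behind the grasp point.
Start: joints at [0.978, 0.527, 1.433, -0, 1.181, -0.178], TCP at [0.252, 0.572, 0.405] pointing down, gripper open.
Joint ranges: [-3.08, 3.08], [-0.75, 2.2], [0.22, 2.44], [-1.43, 4.57], [0, 2.65], [-2.85, 2.85]. Speed limits (rad/s): [2.79, 2.79, 3.14, 3.14, 3.14, 3.14].

### API

Orientations are given as a unit quaternion [x, y, z, w].
In Python, from rig import status, eyes, robot gives the robot as it stands. The module is installed in compiled form; this text tells all that it offers.
- The arm moves only by the tool step_arm, never from a script. Its argument "steps" is a list of rows, each a list of 7 numbers: the closure, from -1 (fully open) to 1 (shut), so that 0 is half open, then the shift along the tool's x, y, z each as a share of 0.025 m, from -1 to 1, then the turn, a rotation vector about the tool's x, y, z each as a share of 8 degrees, from -1 to 1. In form: [[jaw, dx, dy, dz, rx, ry, rz], ...]. A call has exactly 10 rows; each row shifts and turns the commanded pose from where the row before left it, along the tool's axes as they then stand; what a row does not reach is not made up. A row lasts 1/10 s, in which the tool goes at most 50 mm and 8.59 degrees, less where a joint would pass 70% of its speed; a pose out of reach is approached as far as the arm can. A call with a number of a shift or a turn outside -1 to 1 is refused whole. A call with a gripper value outside its range is refused whole. The fingers move at their own pace and stop on an object; "squeeze" is the grip in N (left out, the last holds). Time passes only in rows, so rows that do not move let the fingers close, or fill a call up. It gives the time, the measured TCP pose, the force and the opening at its end, in the units of the state.
- status.get_obs(): the state, without advancing time (a new reading comes with each control period).
- eyes.camera(name): name is "side" or "top"; returns (picture, depth): 384x512x3 uint8, red, green, blue; 384x512 float32, m along the optical axis (not along the pixel's ray), 0 where there is no reading.
- eyes.camera_info(name): a dict with "K" (3x3 intrinsics, pixels), "R" (3x3) and "t" (3): a world point X has camera coordinates R X + t. Camera axes: x right, y down, z forward; pixel columns grow to the right and rows downward; lengths in m; the calibration is good to about 2 mm. A picture is of the moment at which its call begins. camera_info takes no time and is no camera call.
- robot.hand_in(): hands the job in, once; it reports no verdict.
The state is a dict: "time": time; "q": joint angles; "joint_velocities": joint speeds; "joint_torque": joint torques, N m; "position": TCP position; "tool_rot": TCP orientation; "ft_force": force on the tool from outside, world axes, zero at the start; "moment": the same for the moment, N m; "grip_width": finger opening in m.
Only numpy, scipy, OpenCV 4.12 (cv2) and the standard library are available. Lean on these libraries where they do the work, as an engineer would, in place of code of your own. Each camera call takes 0.05 s, during which the arm holds its last target.

## Working session

There is one attempt and no reset: what is moved stays moved. The work goes in short steps, Python scripts to look and compute and a tool call to move; the robot and the scene stay as the last step left them, time stands still between calls to the robot, and variables do not carry over. Pictures are saved under pics/ and viewed, and the job is handed in when it is done.

Besides the shell and the picture viewer there is one more tool, called by a JSON object that holds its "name" and its "arguments". step_arm: Moves the arm, as the interface text tells. Its arguments: {"type":"object","properties":{"steps":{"type":"array"},"squeeze":{"type":"number"}},"required":["steps"]}

```bash
mkdir -p pics; python3 - <<'E'
from rig import status, eyes, robot
import cv2,numpy as np
o=status.get_obs()
print({k:np.round(v,3) for k,v in o.items()})
for n in("top","side"):
    p,d=eyes.camera(n); i=eyes.camera_info(n)
    np.savez(f"{n}0.npz",p=p,d=d,K=i["K"],R=i["R"],t=i["t"])
    print(n,np.round(i["K"],1),np.round(i["R"],3),np.round(i["t"],3))
    cv2.imwrite(f"pics/{n}0.png",cv2.resize(p[:,:,::-1],(800,600),interpolation=cv2.INTER_CUBIC))
E
```

```text
{'time': np.float64(0.0), 'q': array([ 0.978,  0.528,  1.434, -0.   ,  1.181, -0.179]), 'joint_velocities': array([ 0.001,  0.001,  0.   , -0.001, -0.   , -0.001]), 'joint_torque': array([  0.   , -44.004, -17.659,   0.064,   0.058,  -0.   ]), 'position': array([0.252, 0.572, 0.404]), 'tool_rot': array([ 0.838,  0.546, -0.001,  0.   ]), 'ft_force': array([-0.438,  0.001,  0.174]), 'moment': array([ 0.002, -0.002,  0.04 ]), 'grip_width': np.float64(0.087)}
top [[392.5   0.  253.8]
 [  0.  392.5 195.5]
 [  0.    0.    1. ]] [[-0.02  -1.     0.007]
 [-0.994  0.019 -0.106]
 [ 0.105 -0.009 -0.994]] [0.017 0.462 1.236]
side [[467.1   0.  263.2]
 [  0.  467.1 188.1]
 [  0.    0.    1. ]] [[ 0.984 -0.178 -0.015]
 [-0.091 -0.432 -0.897]
 [ 0.153  0.884 -0.441]] [-0.419  0.118  1.692]
```

View pics/top0.png

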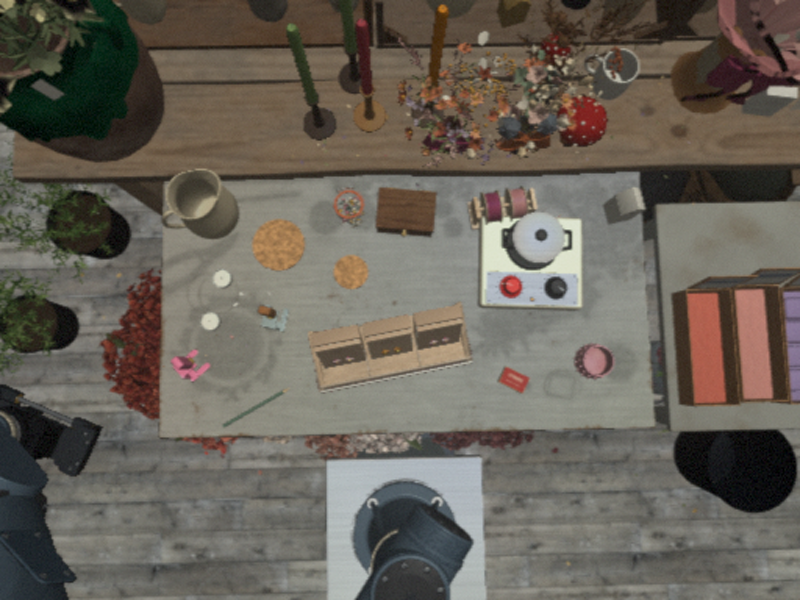

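View pics/side0.png

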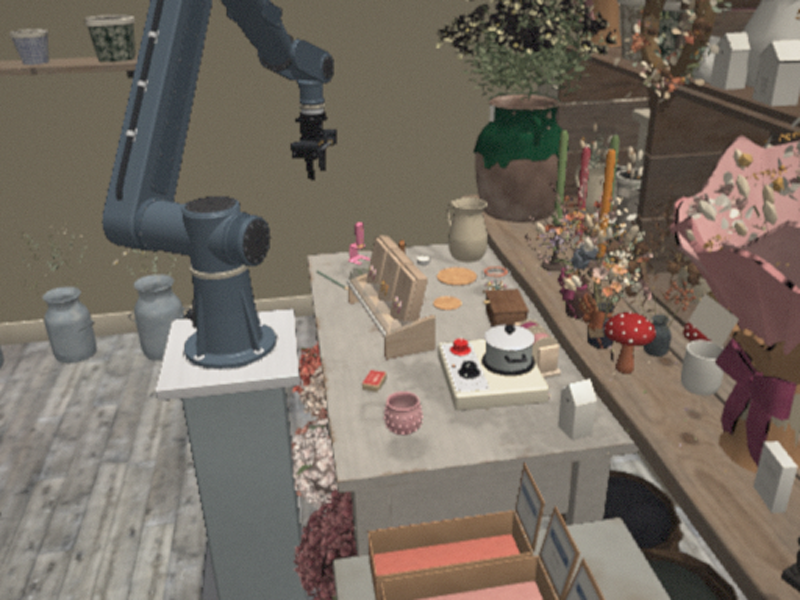

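```bash
cat > h.py <<'E'
import numpy as np,cv2
from scipy.spatial.transform import Rotation as Ro
def load(f): return dict(np.load(f))
def crop(D,c0,r0,w,h,s,name):
    cv2.imwrite(name,cv2.resize(np.ascontiguousarray(D['p'][r0:r0+h,c0:c0+w,::-1]),(w*s,h*s),interpolation=cv2.INTER_CUBIC))
def at_z(D,u,v,z):
    "pixel (orig) to world at height z"
    r=D['R'].T@np.linalg.inv(D['K'])@np.array([u,v,1]); c=-D['R'].T@D['t']
    return c+r*(z-c[2])/r[2]
def cloud(D):
    v,u=np.mgrid[:384,:512]; d=D['d']
    P=np.linalg.inv(D['K'])@np.stack([u*d,v*d,d]).reshape(3,-1)
    return ((P-D['t'][:,None]).T@D['R']).reshape(384,512,3)
def proj(D,X):
    x=D['K']@(D['R']@np.asarray(X)+D['t']); return x[:2]/x[2]
E
python3 - <<'E'
from h import *
D=load('top0.npz');S=load('side0.npz')
crop(D,100,165,100,90,8,'pics/a.png')
crop(D,295,115,100,90,8,'pics/b.png')
crop(S,210,130,110,80,7,'pics/c.png')
E
```

```text
(no output)
```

View pics/a.png

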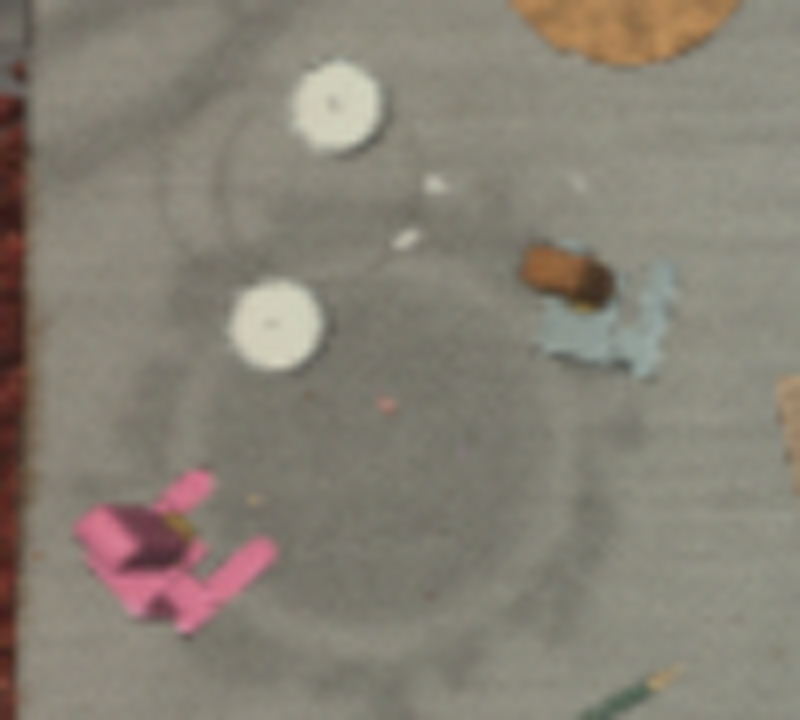

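View pics/b.png

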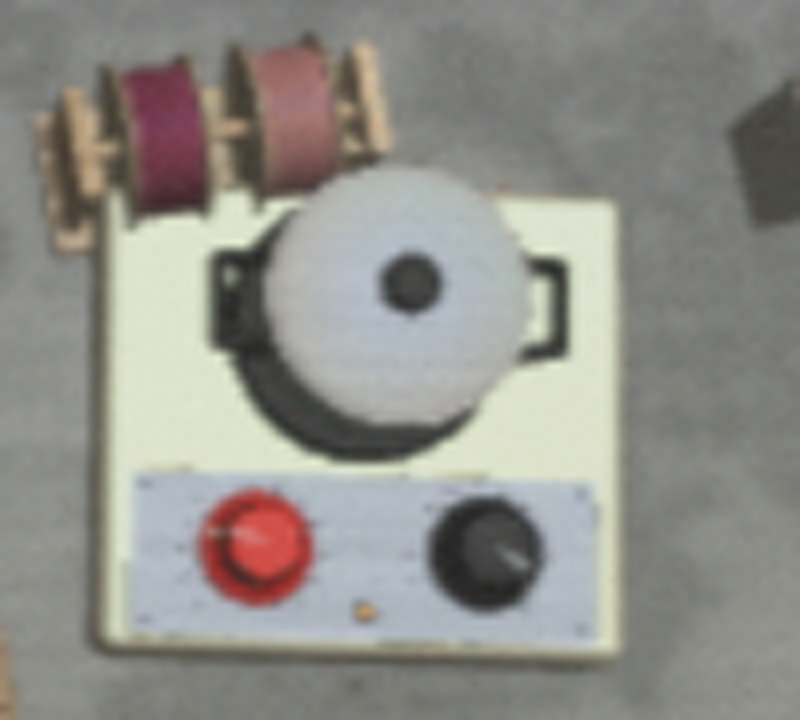

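View pics/c.png

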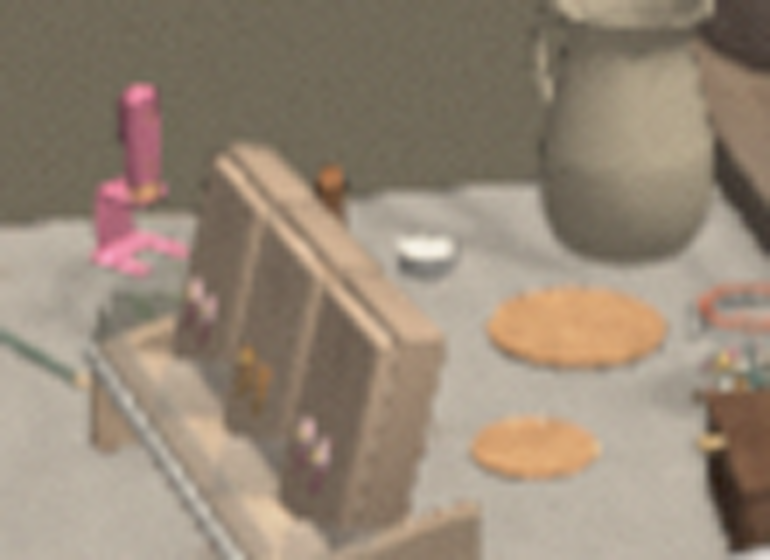

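```bash
python3 - <<'E'
from h import *
D=load('top0.npz');C=cloud(D)
print('cam',-D['R'].T@D['t'])
B=(slice(190,217),slice(160,190))
P=C[B].reshape(-1,3); 
for lo,hi in((.1,.13),(.035,.055),(.0015,.012)):
    q=P[(P[:,2]>lo)&(P[:,2]<hi)]; print(lo,len(q),q.mean(0).round(4))
    if lo>.03:
        r=cv2.minAreaRect((q[:,:2]*1000).astype(np.float32)); print(r)
np.set_printoptions(linewidth=250)
print((C[B][...,2]*1000).round().astype(int))
def rep(n,u,v,z): print(n,at_z(D,u,v,z).round(4))
# crop b: orig=295+u/8,115+v/8 
o=lambda u,v:(295+u/8-.44,115+v/8-.44)
rep('red grip top',*o(264,542),.077); rep('red skirt',*o(257,548),.0595);rep('black skirt',*o(486,553),.0595)
rep('black grip top',*o(490,535),.077)
for p in((105,640),(618,655),(618,200)): rep('melter corner',*o(*p),.045)
# blobs
p=D['p'].astype(int); 
hsv=cv2.cvtColor(D['p'],cv2.COLOR_RGB2HSV)
m=((hsv[...,1]>110)&(hsv[...,0]>8)&(hsv[...,0]<22)).astype(np.uint8)
n,l,s,c=cv2.connectedComponentsWithStats(m)
for i in range(1,n):
    if s[i,4]>150 and s[i,1]>130 and s[i,1]<260 and 100<s[i,0]<420: print(s[i],c[i].round(1),at_z(D,*c[i],.006).round(4))
m=((hsv[...,1]>170)&((hsv[...,0]<5)|(hsv[...,0]>175))).astype(np.uint8)
n,l,s,c=cv2.connectedComponentsWithStats(m)
for i in range(1,n):
    if s[i,4]>50 and 300<s[i,0]<400 and 160<s[i,1]<260: print('red',s[i],c[i].round(1),at_z(D,*c[i],.06).round(4))
E
```

```text
cam [0.32941912 0.01988407 1.27811378]
0.1 47 [0.4488 0.2619 0.1144]
((448.6970520019531, 262.6399230957031), (22.997392654418945, 14.99539566040039), 86.4479751586914)
0.035 75 [0.4338 0.2661 0.0463]
((441.02667236328125, 265.2957458496094), (32.182376861572266, 39.048728942871094), 77.14521026611328)
0.0015 230 [0.4384 0.2596 0.0035]
[[  -3   -3    1    0    0   -2 1278    1    1   -3   -1    3    0    0    1    2 1278   -1   -4    1   -2    1    5   -1    1    4    1   -4    0   -7]
 [   2    0    0    0    1    1   -5    4    1   -1    5    4   -3    1    0   -1    1    1    1    0    2    1    1    2    3    0   -3    5    0   -4]
 [   4    2   -1    0    0    1   -4    5   -4    2    1    0    0    1    1   -2    0   -2   -1    2    1   -3    0    1    5   -2   -2   -1   -3    1]
 [  -1    0    1    1   -2   -1   -3    1    0   -3    0   -1   -1    1   -3    4   -3    2    0    0    3    3    1    0    4    0   -1    0   -3    2]
 [   0    0    2    2   -1    0    0   -5    0    6    4    0   -3   -5    2    2   -2   -2   -5    0   -1   -1    1   -6    3    0    0   -2   -4   -
[... 3061 characters left out ...]
]
 [   1   -5   -2    2    2    0    1   -2    0    3    0    2   -1    2   -4   -1    0   -2    0    2    2   -1    3    2    1   -3    2    2   -3    2]
 [   4   -1    5    6    0   -2    5   -6   -2    5   -1    2   -1    1   -2    2   -1   -2    2    6    1   -2    1    3    4    2    4    1    7    2]]
red grip top [ 0.4935 -0.22    0.077 ]
red skirt [ 0.4935 -0.2206  0.0595]
black skirt [ 0.4899 -0.3105  0.0595]
black grip top [ 0.4946 -0.3076  0.077 ]
melter corner [ 0.4599 -0.1619  0.045 ]
melter corner [ 0.4501 -0.3648  0.045 ]
melter corner [ 0.6338 -0.3743  0.045 ]
[162 141  32  32 809] [177.8 156.3] [0.5988 0.2558 0.006 ]
[214 164  21  21 337] [224.2 173.7] [0.538  0.1038 0.006 ]
```

```bash
cat > pull.py <<'E'
from h import *
from scipy.optimize import minimize
def polys(D,x,y,yaw,z0=0):
    c,s=np.cos(yaw),np.sin(yaw)
    def W(a): 
        a=np.array(a,float)/1000; return np.stack([x+c*a[:,0]-s*a[:,1],y+s*a[:,0]+c*a[:,1],a[:,2]+z0],1)
    P=lambda a:np.array([proj(D,p) for p in W(a)])
    box=lambda x0,x1,y0,y1,z0,z1:[(i,j,k) for i in(x0,x1) for j in (y0,y1) for k in(z0,z1)]
    H=lambda a:cv2.convexHull(P(a).astype(np.float32))[:,0]
    return [H(box(-8,8,-12,12,50,116)),H(box(-27.5,20,13,25,0,3)),H(box(-27.5,20,-25,-13,0,3)),H(box(-27.5,-12,-25,25,0,3)),H(box(-27.5,-24.5,-16,16,0,44)),H(box(-27.5,8,-14,14,41,44))]
def sil(D,q,S=8,r=(190,217,155,195),**k):
    r0,r1,c0,c1=r; m=np.zeros(((r1-r0)*S,(c1-c0)*S),np.uint8)
    for p in polys(D,*q,**k): cv2.fillConvexPoly(m,np.round((p+.5-[c0,r0])*S).astype(np.int32),255)
    return cv2.resize(m,(c1-c0,r1-r0),interpolation=cv2.INTER_AREA)/255.
E
python3 - <<'E'
from pull import *
D=load('top0.npz'); r=(190,217,155,195)
p=D['p'][190:217,155:195].astype(int)
bg=np.median(p.reshape(-1,3),0); print(bg)
blue=(p[...,2]-p[...,0]); brown=p[...,0]-p[...,2]
m=((blue>12)|(brown>25)|(p.sum(2)<200)).astype(float)
m2=cv2.resize(m*255,None,fx=16,fy=16,interpolation=cv2.INTER_NEAREST)
f=lambda q:((sil(D,q)-m)**2).sum()
best=min((minimize(f,[.447,.262,yw],method='Nelder-Mead',options=dict(initial_simplex=[[.447,.262,yw],[.452,.262,yw],[.447,.267,yw],[.447,.262,yw+.15]],xatol=1e-4,fatol=1e-2)) for yw in(-.35,-.2,-.05,.1)),key=lambda r:r.fun)
print(best.x,np.degrees(best.x[2]),best.fun,m.sum())
im=cv2.resize(np.ascontiguousarray(D['p'][190:217,155:195,::-1]),None,fx=16,fy=16,interpolation=cv2.INTER_CUBIC)
for P in polys(D,*best.x): cv2.polylines(im,[np.round((P+.5-[155,190])*16).astype(np.int32)],True,(0,0,255),1)
cv2.imwrite('pics/fit.png',im)
E
```

```text
[137. 136. 124.]
[ 0.45112311  0.26377409 -0.3525245 ] -20.198166296577963 140.1291041906959 65.0
```

View pics/fit.png

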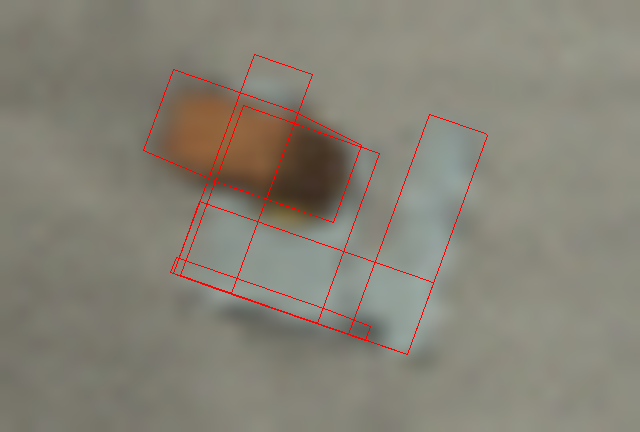

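```bash
python3 - <<'E'
from pull import *
D=load('top0.npz')
p=D['p'][190:217,155:195].astype(int)
blue=(p[...,2]-p[...,0])
m=((blue>-3)|(blue<-26)|(p.sum(2)<230)).astype(np.uint8)
n,l,s,c=cv2.connectedComponentsWithStats(m); m=(l==1+s[1:,4].argmax()).astype(float)
f=lambda q:((sil(D,q)-m)**2).sum()
R=[]
for yw in(-.5,-.35,-.2,-.05,.1):
  r=minimize(f,[.447,.262,yw],method='Nelder-Mead',options=dict(initial_simplex=[[.447,.262,yw],[.452,.262,yw],[.447,.267,yw],[.447,.262,yw+.15]],xatol=1e-4,fatol=1e-2)); R.append(r); print(r.x,r.fun)
best=min(R,key=lambda r:r.fun)
im=cv2.resize(np.ascontiguousarray(D['p'][190:217,155:195,::-1]),None,fx=16,fy=16,interpolation=cv2.INTER_CUBIC)
for P in polys(D,*best.x): cv2.polylines(im,[np.round((P+.5-[155,190])*16).astype(np.int32)],True,(0,0,255),1)
mm=cv2.resize((m*255).astype(np.uint8),None,fx=8,fy=8,interpolation=cv2.INTER_NEAREST)
mm=cv2.copyMakeBorder(mm,0,im.shape[0]-mm.shape[0],0,0,cv2.BORDER_CONSTANT)
im[:216,320:]=cv2.merge([mm]*3)[:216]  if False else im[:216,320:]
cv2.imwrite('pics/fit2.png',im); cv2.imwrite('pics/m.png',mm); print(m.sum())
E
```

```text
[ 0.44941021  0.26276195 -0.26185656] 36.982252979623226
[ 0.44959922  0.2630727  -0.2551671 ] 36.54326797385621
[ 0.44971289  0.26303509 -0.25002818] 36.584990388312185
[ 0.44953008  0.26305166 -0.2334506 ] 37.327258746635906
[ 0.44946565  0.26283443 -0.2646123 ] 36.502652825836215
178.0
```

View pics/fit2.png

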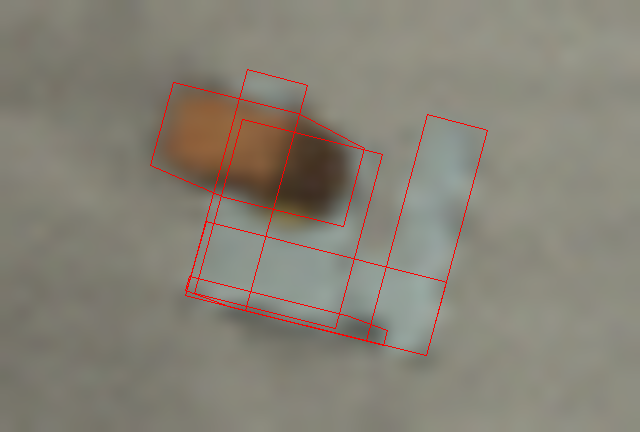

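```bash
python3 - <<'E'
from h import *
D=load('top0.npz');C=cloud(D)
np.set_printoptions(linewidth=250)
# height map (max) in mm over grid 20mm
P=C.reshape(-1,3); P=P[(P[:,2]<.5)&(P[:,2]>-.02)&(D['d'].reshape(-1)>0)]
xs=np.arange(.28,.76,.02); ys=np.arange(.42,-.46,-.02)
print('y ',(ys*100).round().astype(int))
for x in xs[::-1]:
    row=[]
    for y in ys:
        q=P[(abs(P[:,0]-x-.01)<.01)&(abs(P[:,1]-y-.01)<.01),2]
        row.append(int(np.percentile(q,95)*1000) if len(q)>3 else -1)
    print(round(x,2),np.array(row))
for n,u,v in(('shelf',310,345),('s2',470,355),('s3',460,305),('s4',320,390)):
    print(n,C[int(v*.64),int(u*.64)].round(3))
E
```

```text
y  [ 42  40  38  36  34  32  30  28  26  24  22  20  18  16  14  12  10   8   6   4   2   0  -2  -4  -6  -8 -10 -12 -14 -16 -18 -20 -22 -24 -26 -28 -30 -32 -34 -36 -38 -40 -42 -44]
0.74 [ 54  56  55  55  53  54  54  54  54  54  54  54  54  52  54  53  54  52  52  54  53  53 202 207 276 306 329 314 278 314 296 340 337 294 323 299 236 210 145 155 150  55  53  54]
0.72 [ -1  -1  -1  48  49  48  48  47  46  44  46  44  42  40  47   5   7   5   4   5   4   5   9  66 262 243 237 348 275 311  50 236 213 281 289 309  50  50  48  48  42  45  47  40]
0.7 [ 76 164 165 171 171   3   5   5   5   4   5   4   5   4   5   4   4   4   3   4  59  56   2 227 248 259 269 364 286 280   4   5 200 201  75   4   3   3   4   4   4   3   5   2]
0.68 [164 164 144 156 168 169   3   4   4   3   4   4   5   4   4  79  86  81   4  56  61  59  60  61 223  60 291 288 283 271  70 259  75  78  81  74   3   4   5   4   3   3   3   2]
0.66 [165   8  -1  -1 160 169   5   4   3   4   4   3   4   5   5  82  57  63  84  59  61  60  62  60  61  59   3   3   5  74  83  84  85  84  88  75   3   4   3   4   3   5   2  84]
0.64 
[... 2604 characters left out ...]

0.34 [118 112   2   2   4   4   3   4   3   5   3   3   3  88 135 124 113  98  91  70  63  64  65  94  87  89  88  87  86   5   3   3   3   2   2   3   3   2   1  61  63  14  62  21]
0.32 [48  5  3  2  5  4  4  4  5  3  3  4  3 94 62 64 64 65 95 87 89 87 89 87 86 71 68 66  4  4  3  3 18 18  3  3  3  2  2 56 60 15 61 20]
0.3 [ 3  4  4  3  2  4  3  3  3  3  4  4  5 92 89 87 88 89 89 82 71 65  3  3  4  2  3  3  4  3  2 15 21 19 18  2  4  4  4  4 61 63 58  3]
0.28 [ 3  3  3  4  3  4  4  3  5  8  4  2  4 79 73 69 63  3  3  3  4  3  4  2  3  4  3  3  4  2  2  2 15 19 19  3  2  1  2  2  1  2  2  3]
shelf [0.385 0.18  0.081]
s2 [ 0.358 -0.131  0.069]
s3 [ 0.456 -0.114  0.081]
s4 [0.297 0.163 0.074]
```

```bash
python3 - <<'E'
from h import *
D=load('top0.npz');S=load('side0.npz')
crop(D,0,235,75,70,8,'pics/d.png')
crop(S,170,40,60,80,7,'pics/e.png')
for s in (proj(D,[.252,.572,.405-.113]),proj(S,[.252,.572,.405-.113])):print(s)
E
```

```text
[ 27.63297148 273.22392955]
[201.81843646  96.20868828]
```

View pics/d.png

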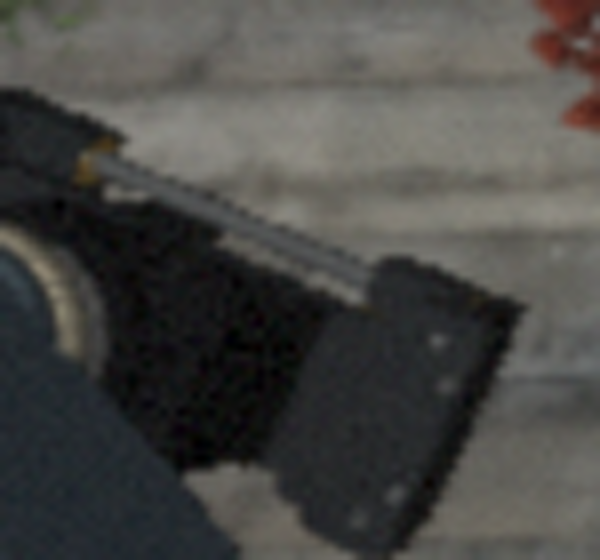

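View pics/e.png

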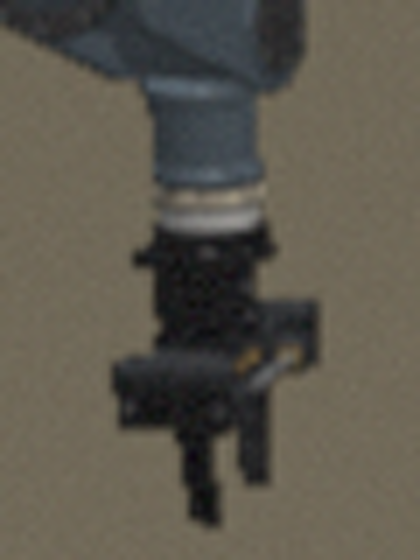

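```bash
cat > plan.py <<'E'
from h import *
from rig import status
import sys,json
def yawof(R): return np.arctan2(R[1,0],R[0,0])
def plan(target,yaw,n,jaw=-1,start=None,pr=True):
    """interpolates linearly pose -> rows; target TCP xyz, yaw of tool x, tool z down"""
    o=status.get_obs(); p=np.array(o['position']); R=Ro.from_quat(o['tool_rot']).as_matrix()
    if start is not None: p,R=start
    Rt=np.array([[np.cos(yaw),np.sin(yaw),0],[np.sin(yaw),-np.cos(yaw),0],[0,0,-1]])
    rows=[]
    for i in range(n):
        k=n-i
        dp=R.T@(np.array(target)-p)/k/.025
        rv=Ro.from_matrix(R.T@Rt).as_rotvec()/k/np.radians(8)
        dp=np.round(dp,2); rv=np.round(rv,2)
        rows.append([jaw,*dp.tolist(),*rv.tolist()])
        p=p+R@dp*.025; R=R@Ro.from_rotvec(rv*np.radians(8)).as_matrix()
    M=np.array(rows)[:,1:]
    if abs(M).max()>1: print("OVER",abs(M).max())
    if pr:
        for i in range(0,n,10): print(json.dumps([[(0.0 if v==0 else v) for v in r] for r in rows[i:i+10]]).replace('.0,',',').replace('.0]',']'))
    print('end',p.round(4),'yaw',round(yawof(R),4))
    return p,R
E
python3 -c "
from plan import *
plan([.4495,.263,.38],-.255,20)"
```

```text
[[-1, -0.41, 0.61, 0.05, 0, 0, 0.51], [-1, -0.36, 0.64, 0.05, 0, 0, 0.51], [-1, -0.31, 0.66, 0.05, 0, 0, 0.5], [-1, -0.27, 0.68, 0.05, 0, 0, 0.51], [-1, -0.22, 0.7, 0.05, 0, 0, 0.5], [-1, -0.17, 0.71, 0.05, 0, 0, 0.51], [-1, -0.12, 0.72, 0.05, 0, 0, 0.5], [-1, -0.07, 0.73, 0.05, 0, 0, 0.51], [-1, -0.01, 0.73, 0.05, 0, 0, 0.5], [-1, 0.04, 0.73, 0.05, 0, 0, 0.51]]
[[-1, 0.09, 0.73, 0.05, 0, 0, 0.5], [-1, 0.14, 0.72, 0.05, 0, 0, 0.51], [-1, 0.19, 0.71, 0.05, 0, 0, 0.5], [-1, 0.24, 0.7, 0.05, 0, 0, 0.51], [-1, 0.29, 0.68, 0.04, 0, 0, 0.5], [-1, 0.33, 0.65, 0.05, 0, 0, 0.51], [-1, 0.38, 0.63, 0.04, 0, 0, 0.5], [-1, 0.42, 0.6, 0.05, 0, 0, 0.51], [-1, 0.47, 0.57, 0.04, 0.01, 0, 0.5], [-1, 0.5, 0.53, 0.05, 0, 0.01, 0.51]]
end [0.4495 0.2631 0.3799] yaw -0.2556
```

{"name": "step_arm", "arguments": {"steps": [[-1,-0.41,0.61,0.05,0,0,0.51],[-1,-0.36,0.64,0.05,0,0,0.51],[-1,-0.31,0.66,0.05,0,0,0.5],[-1,-0.27,0.68,0.05,0,0,0.51],[-1,-0.22,0.7,0.05,0,0,0.5],[-1,-0.17,0.71,0.05,0,0,0.51],[-1,-0.12,0.72,0.05,0,0,0.5],[-1,-0.07,0.73,0.05,0,0,0.51],[-1,-0.01,0.73,0.05,0,0,0.5],[-1,0.04,0.73,0.05,0,0,0.51]], "squeeze": 50}}

```text
time: 1.1
position: [0.3507, 0.4172, 0.3918]
tool_rot: [0.975, 0.221, -0.0, 0.0]
ft_force: [0.6, 0.4, -0.3]
grip_width: 0.0868
```

{"name": "step_arm", "arguments": {"steps": [[-1,0.09,0.73,0.05,0,0,0.5],[-1,0.14,0.72,0.05,0,0,0.51],[-1,0.19,0.71,0.05,0,0,0.5],[-1,0.24,0.7,0.05,0,0,0.51],[-1,0.29,0.68,0.04,0,0,0.5],[-1,0.33,0.65,0.05,0,0,0.51],[-1,0.38,0.63,0.04,0,0,0.5],[-1,0.42,0.6,0.05,0,0,0.51],[-1,0.47,0.57,0.04,0,0,0.5],[-1,0.5,0.53,0.05,0,0,0.51]]}}

```text
time: 2.1
position: [0.45, 0.2626, 0.3801]
tool_rot: [0.992, -0.129, -0.0, 0.0]
ft_force: [0.8, 0.4, -0.3]
grip_width: 0.0868
```

{"name": "step_arm", "arguments": {"steps": [[-1,0,0,0.8,0,0,0],[-1,0,0,0.9,0,0,0],[-1,0,0,0.9,0,0,0],[-1,0,0,0.9,0,0,0],[-1,0,0,0.8,0,0,0],[-1,0,0,0.6,0,0,0],[-1,0,0,0.06,0,0,0],[0.2,0,0,0,0,0,0],[0.6,0,0,0,0,0,0],[1,0,0,0,0,0,0]]}}

```text
time: 3.1
position: [0.45, 0.2634, 0.2574]
tool_rot: [0.992, -0.127, 0.001, -0.0]
ft_force: [-1.0, -0.4, 0.6]
grip_width: 0.071
```

{"name": "step_arm", "arguments": {"steps": [[1,0,0,0,0,0,0],[1,0,0,0,0,0,0],[1,0,0,0,0,0,0],[1,0,0,0,0,0,0],[1,0,0,0,0,0,0],[1,0,0,0,0,0,0],[1,0,0,0,0,0,0],[1,0,0,-0.1,0,0,0],[1,0,0,-0.2,0,0,0],[1,0,0,-0.3,0,0,0]]}}

```text
time: 4.1
position: [0.4496, 0.2633, 0.2716]
tool_rot: [0.992, -0.127, -0.0, 0.0]
ft_force: [-0.2, -0.3, -1.6]
grip_width: 0.0154
```

```bash
cat > snap.py <<'E'
from rig import eyes
import numpy as np,sys
for a in sys.argv[1:]:
    n=a.split('_')[0]
    p,d=eyes.camera(n); i=eyes.camera_info(n)
    np.savez(a+".npz",p=p,d=d,K=i["K"],R=i["R"],t=i["t"])
E
python3 snap.py top_1
python3 - <<'E'
from pull import *
D=load('top_1.npz')
o=(135,160)
im=cv2.resize(np.ascontiguousarray(D['p'][160:235,135:215,::-1]),None,fx=8,fy=8,interpolation=cv2.INTER_CUBIC)
for P in polys(D,.4496,.2633,-.255,.015): cv2.polylines(im,[np.round((P+.5-o)*8).astype(np.int32)],True,(0,0,255),1)
cv2.imwrite('pics/g.png',im)
E
```

```text
(no output)
```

View pics/g.png

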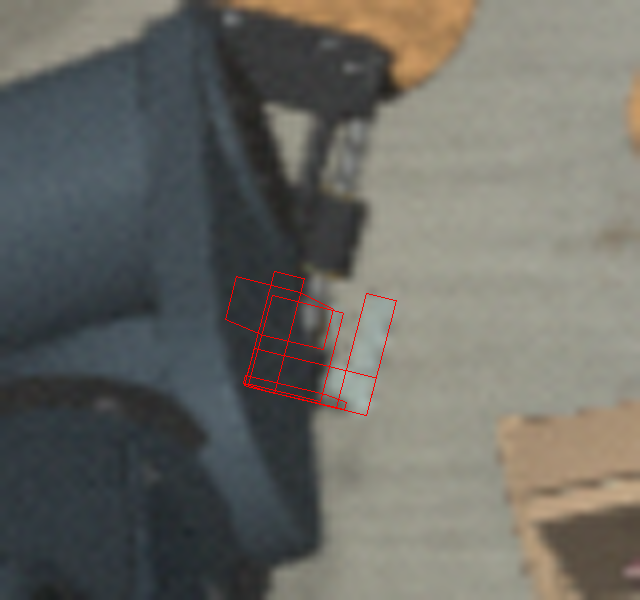

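```bash
python3 - <<'E'
from h import *
for f in('top0.npz','side0.npz'):
    D=load(f)
    hsv=cv2.cvtColor(D['p'],cv2.COLOR_RGB2HSV)
    m=((hsv[...,1]>150)&((hsv[...,0]<8)|(hsv[...,0]>172))).astype(np.uint8)
    c0=proj(D,[.4935,-.2205,.06]).astype(int)
    M=np.zeros_like(m); w=14; M[c0[1]-w:c0[1]+w,c0[0]-w:c0[0]+w]=m[c0[1]-w:c0[1]+w,c0[0]-w:c0[0]+w]
    # model silhouette: skirt cyl + grip cyl
    from scipy.optimize import minimize
    th=np.linspace(0,2*np.pi,40)
    def sil(q,S=8):
        r0,cc=c0[1]-w,c0[0]-w; im=np.zeros((2*w*S,2*w*S),np.uint8)
        for r,z0,z1 in((.023,.055,.0595),(.0155,.0595,.077)):
            P=[proj(D,[q[0]+r*np.cos(t),q[1]+r*np.sin(t),z]) for t in th for z in(z0,z1)]
            h=cv2.convexHull(np.array(P,np.float32))[:,0]
            cv2.fillConvexPoly(im,np.round((h+.5-[cc,r0])*S).astype(np.int32),255)
        return cv2.resize(im,(2*w,2*w),interpolation=cv2.INTER_AREA)/255.
    T=M[c0[1]-w:c0[1]+w,c0[0]-w:c0[0]+w].astype(float)
    T=cv2.morphologyEx(T,cv2.MORPH_CLOSE,np.ones((5,5)))
    r=minimize(lambda q:((sil(q)-T)**2).sum(),[.4935,-.2205],method='Nelder-Mead',options=dict(initial_simplex=[[.4935,-.2205],[.498,-.2205],[.4935,-.215]],xatol=1e-4))
    print(f,r.x,r.fun,T.sum())
E
python3 -c "
from plan import *
s=plan([.446,.150,.47],-.2,10,jaw=1)
s=plan([.400,-.205,.40],-.1,20,jaw=1,start=s)"
```

```text
top0.npz [ 0.49500167 -0.2206993 ] 37.75280276816609 127.0
side0.npz [ 0.49122295 -0.21623913] 34.69282583621684 83.0
[[1, 0.1, 0.44, -0.79, 0, 0, -0.04], [1, 0.1, 0.44, -0.79, 0, 0, -0.04], [1, 0.1, 0.44, -0.79, 0, 0, -0.04], [1, 0.09, 0.45, -0.79, 0, 0, -0.04], [1, 0.09, 0.44, -0.79, 0, 0, -0.04], [1, 0.09, 0.45, -0.79, 0, 0, -0.04], [1, 0.08, 0.45, -0.79, 0, 0, -0.04], [1, 0.08, 0.45, -0.79, 0, 0, -0.04], [1, 0.08, 0.44, -0.78, 0, -0.01, -0.04], [1, 0.08, 0.45, -0.79, -0.01, 0, -0.04]]
end [0.446  0.1499 0.4701] yaw -0.1997
[[1, 0.05, 0.71, 0.14, 0, 0, -0.04], [1, 0.05, 0.71, 0.14, 0, 0, -0.04], [1, 0.04, 0.71, 0.14, 0, 0, -0.04], [1, 0.04, 0.72, 0.14, 0, 0, -0.03], [1, 0.04, 0.72, 0.14, 0, 0, -0.04], [1, 0.03, 0.72, 0.14, 0, 0, -0.03], [1, 0.03, 0.71, 0.14, 0, 0, -0.04], [1, 0.02, 0.72, 0.14, 0, 0, -0.03], [1, 0.02, 0.72, 0.14, 0, 0, -0.04], [1, 0.02, 0.71, 0.14, 0, 0, -0.03]]
[[1, 0.01, 0.72, 0.14, 0, 0, -0.04], [1, 0.01, 0.71, 0.14, 0, 0, -0.03], [1, 0.01, 0.72, 0.14, 0, 0, -0.04], [1, 0, 0.72, 0.14, 0, 0, -0.03], [1, 0, 0.71, 0.14, 0, 0, -0.04], [1, 0, 0.72, 0.14, 0, 0, -0.03], [1, -0.01, 0.71, 0.14, 0, 0, -0.04], [1, -0.01, 0.72, 0.14, 0, 0, -0.03], [1, -0.01, 0.71, 0.15, 0, 0, -0.04], [1, -0.01, 0.72, 0.14, 0, 0, -0.03]]
end [ 0.4    -0.2051  0.4001] yaw -0.1006
```

{"name": "step_arm", "arguments": {"steps": [[1,0.1,0.44,-0.8,0,0,-0.04],[1,0.1,0.44,-0.8,0,0,-0.04],[1,0.1,0.44,-0.8,0,0,-0.04],[1,0.09,0.45,-0.8,0,0,-0.04],[1,0.09,0.44,-0.8,0,0,-0.04],[1,0.09,0.45,-0.8,0,0,-0.04],[1,0.08,0.45,-0.8,0,0,-0.04],[1,0.08,0.45,-0.8,0,0,-0.04],[1,0.08,0.44,-0.8,0,0,-0.04],[1,0.08,0.45,-0.8,0,0,-0.04]]}}

```text
time: 5.15
position: [0.4454, 0.1494, 0.4727]
tool_rot: [0.995, -0.1, 0.0, -0.0]
ft_force: [1.0, 0.2, -0.8]
grip_width: 0.0158
```

{"name": "step_arm", "arguments": {"steps": [[1,0.05,0.71,0,0,0,-0.04],[1,0.05,0.71,0,0,0,-0.04],[1,0.04,0.71,0,0,0,-0.04],[1,0.04,0.72,0,0,0,-0.03],[1,0.04,0.72,0,0,0,-0.04],[1,0.03,0.72,0,0,0,-0.03],[1,0.03,0.71,0,0,0,-0.04],[1,0.02,0.72,0,0,0,-0.03],[1,0.02,0.72,0,0,0,-0.04],[1,0.02,0.71,0,0,0,-0.03]]}}

```text
time: 6.15
position: [0.4224, -0.0281, 0.4718]
tool_rot: [0.997, -0.075, 0.0, 0.0]
ft_force: [0.0, 0.5, -1.9]
grip_width: 0.0159
```

{"name": "step_arm", "arguments": {"steps": [[1,0.01,0.72,0,0,0,-0.04],[1,0.01,0.71,0,0,0,-0.03],[1,0.01,0.72,0,0,0,-0.04],[1,0,0.72,0,0,0,-0.03],[1,0,0.71,0,0,0,-0.04],[1,0,0.72,0,0,0,-0.03],[1,-0.01,0.71,0,0,0,-0.04],[1,-0.01,0.72,0,0,0,-0.03],[1,-0.01,0.71,0,0,0,-0.04],[1,-0.01,0.72,0,0,0,-0.03]]}}

```text
time: 7.15
position: [0.3995, -0.2055, 0.4718]
tool_rot: [0.999, -0.05, 0.0, 0.0]
ft_force: [-0.3, -0.0, -1.5]
grip_width: 0.0156
```

```bash
python3 -c "
from plan import *
s=plan([.415,-.2127,.305],-.1,10,jaw=1)"
```

```text
[[1, 0.06, 0.02, 0.67, 0, 0, 0], [1, 0.06, 0.02, 0.67, 0, 0, 0], [1, 0.07, 0.02, 0.67, 0, 0, 0], [1, 0.06, 0.02, 0.67, 0, 0, 0], [1, 0.07, 0.02, 0.67, 0, 0, 0], [1, 0.06, 0.02, 0.66, 0, 0, 0], [1, 0.07, 0.03, 0.67, 0, 0, 0], [1, 0.06, 0.02, 0.66, 0, 0, 0], [1, 0.07, 0.03, 0.67, 0, 0, 0], [1, 0.06, 0.02, 0.66, 0, 0, 0]]
end [ 0.415  -0.2126  0.3051] yaw -0.1005
```

{"name": "step_arm", "arguments": {"steps": [[1,0.06,0.02,0.75,0,0,0],[1,0.06,0.02,0.75,0,0,0],[1,0.07,0.02,0.75,0,0,0],[1,0.06,0.02,0.75,0,0,0],[1,0.07,0.02,0.75,0,0,0],[1,0.06,0.02,0.75,0,0,0],[1,0.07,0.03,0.75,0,0,0],[1,0.06,0.02,0.75,0,0,0],[1,0.07,0.03,0.55,0,0,0],[1,0.06,0.02,0.12,0,0,0]]}}

```text
time: 8.15
position: [0.4151, -0.2119, 0.3038]
tool_rot: [0.999, -0.05, -0.001, -0.001]
ft_force: [-0.5, 0.8, -1.9]
grip_width: 0.0157
```

```bash
python3 snap.py top_2 side_2
python3 - <<'E'
from pull import *
from rig import status
o=status.get_obs();p=o['position'];print(p,o['time'],o['tool_rot'])
yaw=-2*np.arctan2(-o['tool_rot'][1],o['tool_rot'][0]); print(yaw)
for f,(c,r,w,h),s in(('top_2.npz',(310,165,60,50),12),('side_2.npz',(255,190,80,70),9)):
    D=load(f)
    im=cv2.resize(np.ascontiguousarray(D['p'][r:r+h,c:c+w,::-1]),None,fx=s,fy=s,interpolation=cv2.INTER_CUBIC)
    for P in polys(D,p[0],p[1],-.1,p[2]-.2565): cv2.polylines(im,[np.round((P+.5-[c,r])*s).astype(np.int32)],True,(0,255,0),1)
    th=np.linspace(0,2*np.pi,40)
    for rr,z in((.023,.055),(.023,.0595),(.0155,.077)):
        P=np.array([proj(D,[.4945+rr*np.cos(t),-.2205+rr*np.sin(t),z]) for t in th])
        cv2.polylines(im,[np.round((P+.5-[c,r])*s).astype(np.int32)],True,(255,255,0),1)
    cv2.imwrite('pics/'+f[:-4]+'.png',im)
E
```

```text
[ 0.41556113 -0.21229058  0.30477987] 8.25 [ 9.98734764e-01 -5.02877905e-02 -6.61357399e-05 -6.43583384e-05]
-0.10061802006167404
```

View pics/top_2.png

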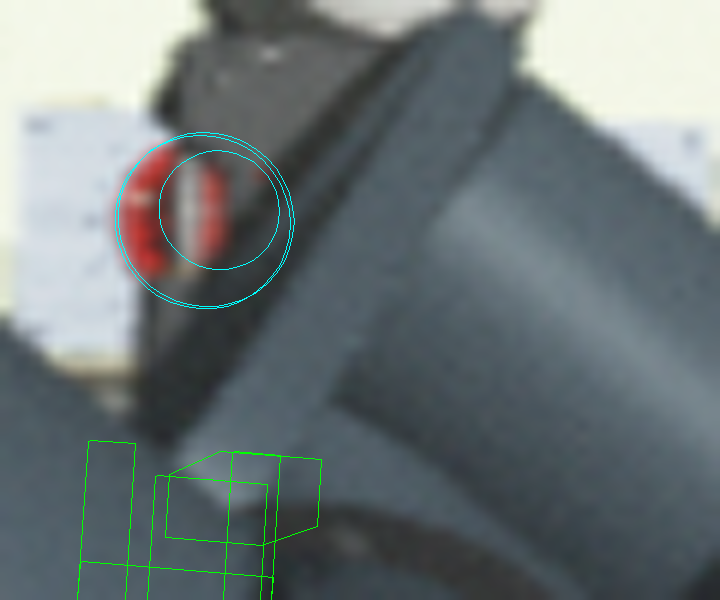

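View pics/side_2.png

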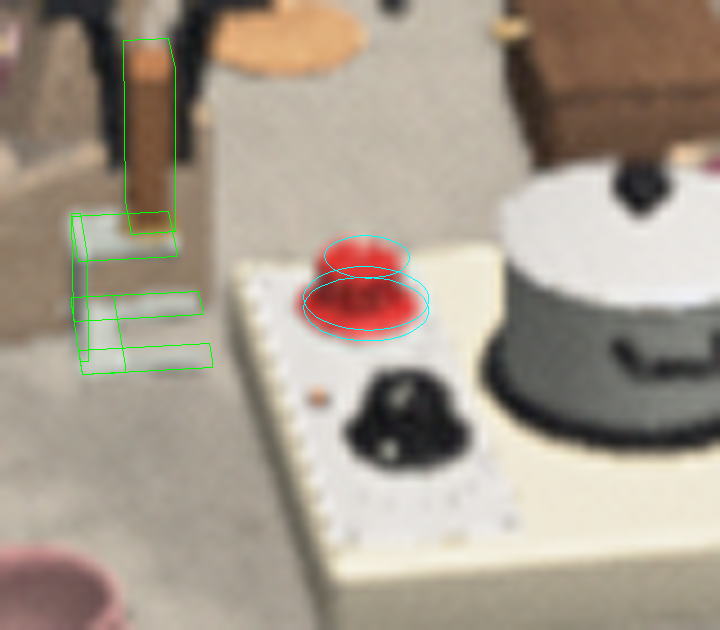

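```bash
python3 - <<'E'
from pull import *
D=load('side_2.npz'); c,r,w,h,s=258,192,26,44,16
p=[.41556,-.21229,.30478]
im=cv2.resize(np.ascontiguousarray(D['p'][r:r+h,c:c+w,::-1]),None,fx=s,fy=s,interpolation=cv2.INTER_CUBIC)
im2=im.copy()
for P in polys(D,p[0],p[1],-.1,p[2]-.2565): cv2.polylines(im2,[np.round((P+.5-[c,r])*s).astype(np.int32)],True,(0,255,0),1)
im=np.hstack([im,im2]); im=cv2.convertScaleAbs(im,alpha=1.3); print(im.shape)
cv2.imwrite('pics/s2z.png',im[100:700])
E
```

```text
(704, 832, 3)
```

View pics/s2z.png

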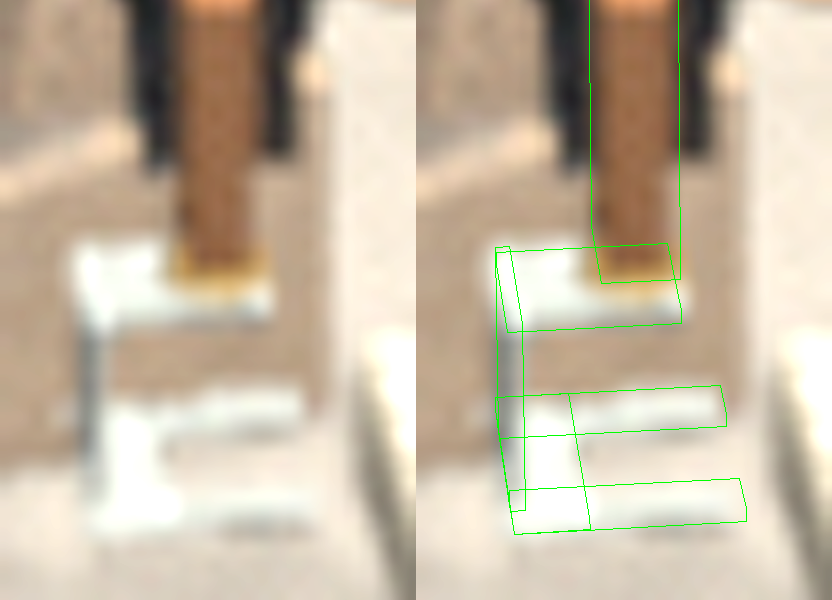

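```bash
python3 - <<'E'
from h import *
from scipy.optimize import minimize
th=np.linspace(0,2*np.pi,40)
for f in('top0.npz','side0.npz','side_2.npz'):
    D=load(f); p=D['p'].astype(float)
    c0=proj(D,[.4935,-.2205,.06]).astype(int);w=16
    q0=p[c0[1]-w:c0[1]+w,c0[0]-w:c0[0]+w]
    T=np.clip((q0[...,0]-q0[...,1]-10)/(q0[...,0]+5)/.55,0,1)
    T=np.maximum(T,cv2.morphologyEx(T,cv2.MORPH_CLOSE,np.ones((3,3))))
    def sil(q,S=8,full=False):
        r0,cc=c0[1]-w,c0[0]-w; im=np.zeros((2*w*S,2*w*S),np.uint8)
        for r,z0,z1 in((.023,.055,.0595),(.0155,.0595,.077)):
            P=[proj(D,[q[0]+r*np.cos(t),q[1]+r*np.sin(t),z]) for t in th for z in(z0,z1)]
            h=cv2.convexHull(np.array(P,np.float32))[:,0]
            cv2.fillConvexPoly(im,np.round((h+.5-[cc,r0])*S).astype(np.int32),255)
        im=cv2.GaussianBlur(im,(0,0),4)
        return cv2.resize(im,(2*w,2*w),interpolation=cv2.INTER_AREA)/255.
    best=None
    r=minimize(lambda q:((sil(q)-T)**2).sum(),[.4935,-.2205],method='Nelder-Mead',options=dict(initial_simplex=[[.4935,-.2205],[.498,-.2205],[.4935,-.215]],xatol=1e-4))
    print(f,r.x.round(4),r.fun.round(1),T.sum().round(),sil(r.x).sum().round())
    S=12
    im=np.hstack([cv2.resize(np.ascontiguousarray(q0[...,::-1].astype(np.uint8)),None,fx=S,fy=S,interpolation=cv2.INTER_CUBIC)]*2)
    for k,q in enumerate([r.x]):
      for rr,z in((.023,.055),(.023,.0595),(.0155,.077),(.0105,.048)):
        P=np.array([proj(D,[q[0]+rr*np.cos(t),q[1]+rr*np.sin(t),z]) for t in th])
        cv2.polylines(im,[np.round((P+.5-[c0[0]-w,c0[1]-w])*S).astype(np.int32)],True,(255,255,0),1)
    cv2.imwrite('pics/k_'+f[:-4]+'.png',im)
a,b=cv2.imread('pics/k_top0.png'),cv2.imread('pics/k_side_2.png')
cv2.imwrite('pics/kk.png',cv2.resize(np.vstack([a,b]),(600,600)))
E
```

```text
top0.npz [ 0.4942 -0.2207] 5.5 152.0 173.0
side0.npz [ 0.4909 -0.2206] 5.1 110.0 126.0
side_2.npz [ 0.4913 -0.2199] 5.1 111.0 126.0
```

View pics/kk.png

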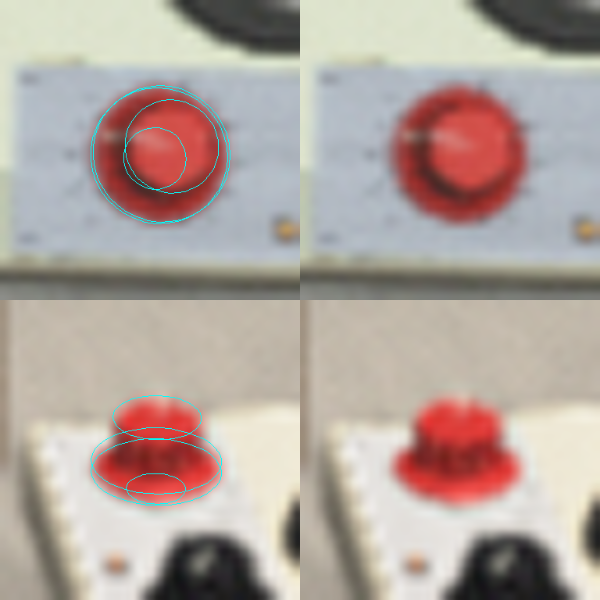

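{"name": "step_arm", "arguments": {"steps": [[1,0.2,0.02,0,0,0,0],[1,0.3,0,0,0,0,0],[1,0.3,0,0,0,0,0],[1,0.3,0,0,0,0,0],[1,0.2,0,0,0,0,0],[1,0.2,0,0,0,0,0],[1,0.2,0,0,0,0,0],[1,0.2,0,0,0,0,0],[1,0.1,0,0,0,0,0],[1,0,0,0,0,0,0]]}}

```text
time: 9.25
position: [0.4654, -0.2178, 0.3047]
tool_rot: [0.999, -0.05, 0.0, 0.0]
ft_force: [-0.4, 0.0, -2.3]
grip_width: 0.0158
```

```bash
python3 snap.py side_3
python3 - <<'E'
from pull import *
from rig import status
o=status.get_obs();p=o['position'];print(p,o['ft_force'],o['moment'])
D=load('side_3.npz'); c,r,w,h,s=272,190,36,40,20
im=cv2.resize(np.ascontiguousarray(D['p'][r:r+h,c:c+w,::-1]),(720,800),interpolation=cv2.INTER_CUBIC)[:600]
cv2.imwrite('pics/s3.png',im)
E
```

```text
[ 0.46512747 -0.21765594  0.30465638] [ 0.22596085 -0.09076961 -1.49055631] [-0.09437157  0.01840151  0.00669804]
```

View pics/s3.png

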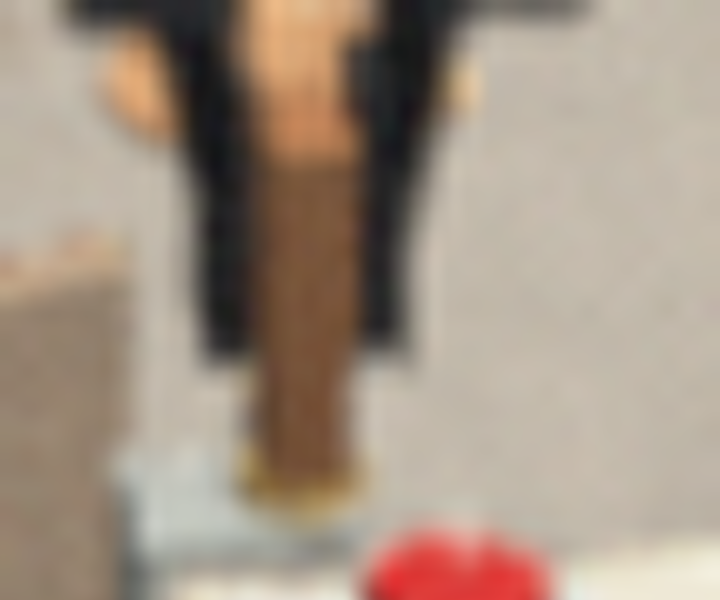

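```bash
python3 - <<'E'
from h import *
D=load('side_3.npz'); crop(D,272,208,40,30,18,'pics/s3b.png')
E
```

```text
(no output)
```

View pics/s3b.png

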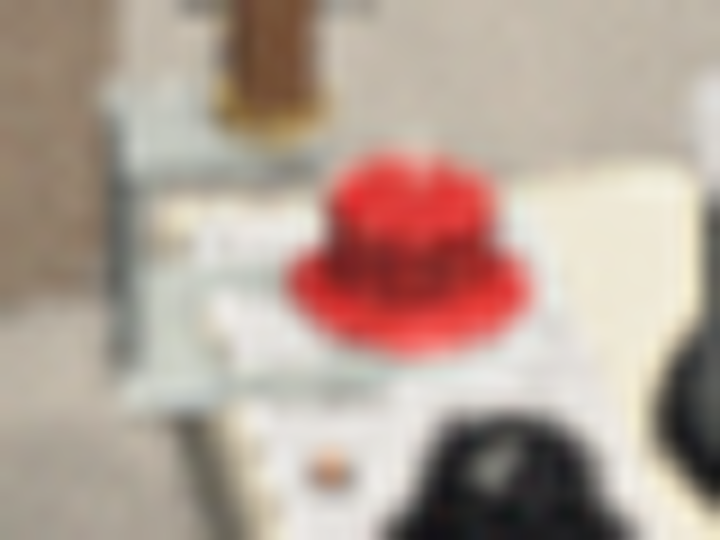

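{"name": "step_arm", "arguments": {"steps": [[1,0.2,0,0,0,0,0],[1,0.2,0,0,0,0,0],[1,0.2,0,0,0,0,0],[1,0.15,0,0,0,0,0],[1,0.1,0,0,0,0,0],[1,0.1,0,0,0,0,0],[1,0.05,0,0,0,0,0],[1,0,0,0,0,0,0],[1,0,0,0,0,0,0],[1,0,0,0,0,0,0]]}}

```text
time: 10.3
position: [0.4898, -0.2202, 0.3047]
tool_rot: [0.999, -0.05, -0.0, -0.0]
ft_force: [-0.9, 0.3, -1.8]
grip_width: 0.0159
```

{"name": "step_arm", "arguments": {"steps": [[1,0.04,0,0,0,0,0],[1,0.04,0,0,0,0,0],[1,0,0,0,0,0,0],[1,0,0,0,0,0,0],[1,0,0,0,0,0,0],[1,0,0,0,0,0,0],[1,0,0,0,0,0,0],[1,0,0,0,0,0,0],[1,0,0,0,0,0,0],[1,0,0,0,0,0,0]]}}

```text
time: 11.3
position: [0.492, -0.2204, 0.3047]
tool_rot: [0.999, -0.05, 0.0, -0.0]
ft_force: [-0.2, 0.1, -0.9]
grip_width: 0.0158
```

```bash
python3 snap.py side_4
python3 - <<'E'
from h import *
from rig import status
o=status.get_obs();print(o['position'],o['ft_force'],o['moment'])
D=load('side_4.npz'); crop(D,275,200,40,33,18,'pics/s4.png')
E
```

```text
[ 0.49195827 -0.22039707  0.3047272 ] [-0.2219016   0.28738773 -1.34994539] [-0.15316985  0.04083888  0.02399127]
```

View pics/s4.png

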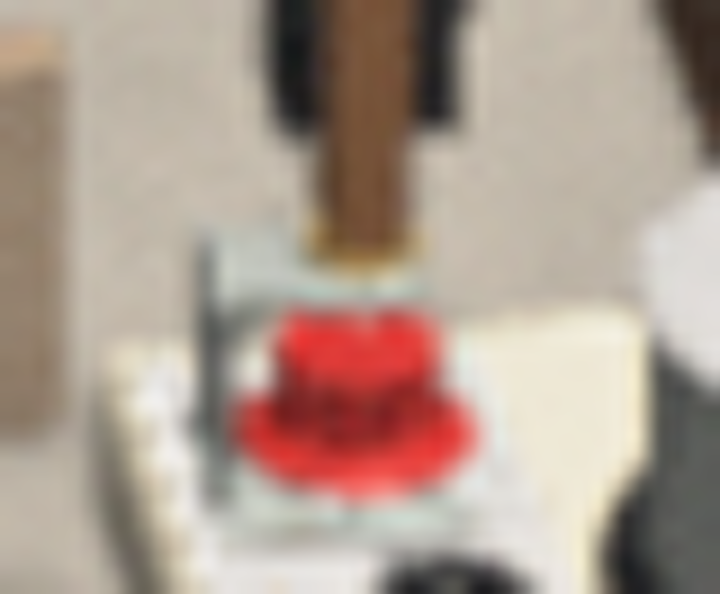

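{"name": "step_arm", "arguments": {"steps": [[1,0,0,-0.1,0,0,0],[1,0,0,-0.1,0,0,0],[1,0,0,-0.1,0,0,0],[1,0,0,-0.1,0,0,0],[1,0,0,-0.1,0,0,0],[1,0,0,-0.1,0,0,0],[1,0,0,-0.1,0,0,0],[1,0,0,-0.1,0,0,0],[1,0,0,-0.1,0,0,0],[1,0,0,-0.1,0,0,0]]}}

```text
time: 12.35
position: [0.4919, -0.2204, 0.3301]
tool_rot: [0.999, -0.05, 0.0, 0.0]
ft_force: [-1.5, -0.0, -1.9]
grip_width: 0.0154
```

```bash
python3 snap.py side_5
python3 - <<'E'
from h import *
from rig import status
o=status.get_obs();print(o['position'],o['ft_force'],o['moment'])
D=load('side_5.npz'); crop(D,275,190,40,33,18,'pics/s5.png')
E
```

```text
[ 0.49204431 -0.22048042  0.33040964] [-0.14966931  0.22802829 -0.91476409] [-0.07754404  0.04507904  0.01633125]
```

View pics/s5.png

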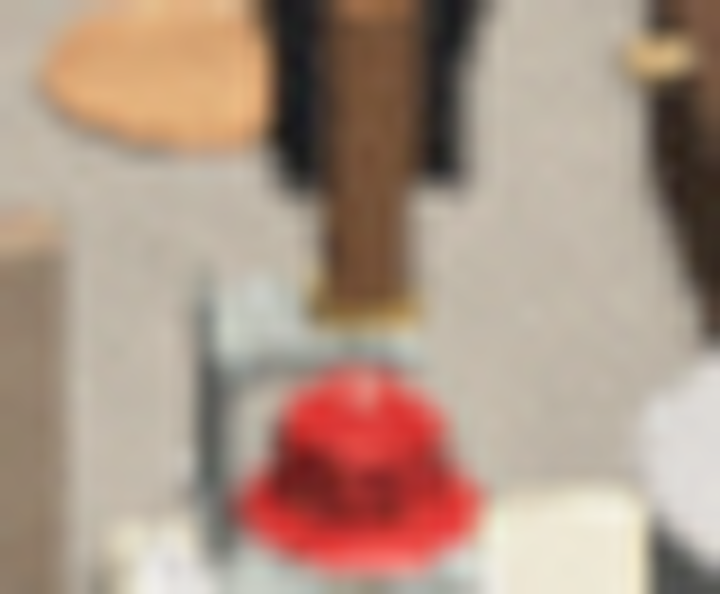

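{"name": "step_arm", "arguments": {"steps": [[1,0,0,-0.1,0,0,0],[1,0,0,-0.2,0,0,0],[1,0,0,-0.2,0,0,0],[1,0,0,-0.2,0,0,0],[1,0,0,-0.2,0,0,0],[1,0,0,-0.2,0,0,0],[1,0,0,-0.2,0,0,0],[1,0,0,-0.2,0,0,0],[1,0,0,-0.2,0,0,0],[1,0,0,-0.1,0,0,0]]}}

```text
time: 13.4
position: [0.492, -0.2205, 0.3754]
tool_rot: [0.999, -0.05, 0.0, 0.0]
ft_force: [-0.3, -0.1, -1.9]
grip_width: 0.0156
```

```bash
python3 snap.py side_6
python3 - <<'E'
from pull import *
from rig import status
o=status.get_obs();p=o['position'];print(p,o['ft_force'],o['moment'])
D=load('side_6.npz');c,r,w,h,s=275,175,42,50,12
im=cv2.resize(np.ascontiguousarray(D['p'][r:r+h,c:c+w,::-1]),None,fx=s,fy=s,interpolation=cv2.INTER_CUBIC)
im2=im.copy()
for P in polys(D,p[0],p[1],-.1,p[2]-.2565): cv2.polylines(im2,[np.round((P+.5-[c,r])*s).astype(np.int32)],True,(0,255,0),1)
cv2.imwrite('pics/s6.png',np.hstack([im,im2])[:,:1008][:,::1] if False else cv2.resize(np.hstack([im,im2]),(800,476)))
E
```

```text
[ 0.49209501 -0.22051107  0.37554598] [-0.21458151 -0.17181575 -1.23108026] [-0.08265262  0.06710558 -0.0277573 ]
```

View pics/s6.png

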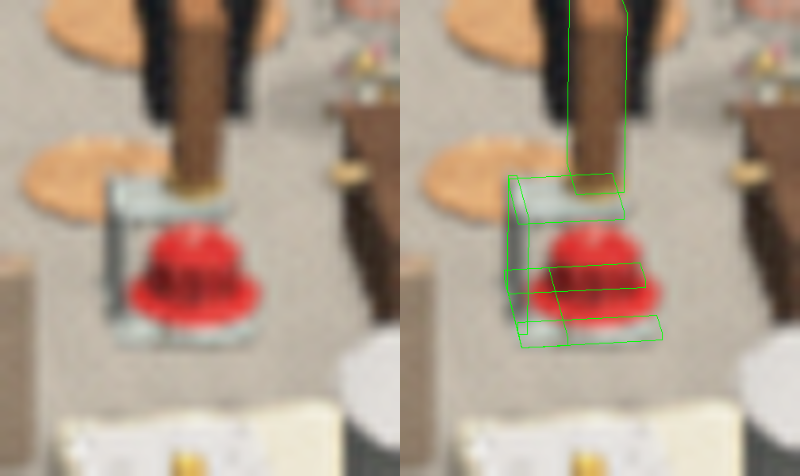

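```bash
cat >> plan.py <<'E'
def splan(target,yaw,n,jaw=1,start=None):
    "smooth (min-jerk) version"
    o=status.get_obs(); p=np.array(o['position']); R=Ro.from_quat(o['tool_rot']).as_matrix()
    if start is not None: p,R=start
    p0=p.copy(); y0=yawof(R); t=np.arange(n+1)/n; S=10*t**3-15*t**4+6*t**5
    rows=[]
    for i in range(n):
        q=p0+(np.array(target)-p0)*S[i+1]; y=y0+(yaw-y0)*S[i+1]
        Rt=np.array([[np.cos(y),np.sin(y),0],[np.sin(y),-np.cos(y),0],[0,0,-1]])
        dp=np.round(R.T@(q-p)/.025,2); rv=np.round(Ro.from_matrix(R.T@Rt).as_rotvec()/np.radians(8),2)
        rows.append([jaw,*dp.tolist(),*rv.tolist()])
        p=p+R@dp*.025; R=R@Ro.from_rotvec(rv*np.radians(8)).as_matrix()
    M=np.array(rows)[:,1:]
    if abs(M).max()>1: print("OVER",abs(M).max())
    for i in range(0,n,10): print(json.dumps([[(0.0 if v==0 else v) for v in r] for r in rows[i:i+10]]).replace('.0,',',').replace('.0]',']'))
    print('end',p.round(4),'yaw',round(yawof(R),4)); return p,R
E
python3 -c "
from plan import *
s=splan([.492,-.2205,.475],-.1,10)
s=splan([.591,.248,.44],-.25,40,start=s)
"
```

```text
[[1, 0, 0, -0.03, 0, -0.01, 0], [1, 0, 0, -0.2, 0, 0, 0], [1, 0, 0, -0.42, 0, 0, 0], [1, 0, 0, -0.61, 0, 0, 0], [1, 0, 0, -0.73, 0, 0, 0], [1, 0, 0, -0.73, 0, 0, 0], [1, 0, 0, -0.61, 0, 0, 0], [1, 0, 0, -0.42, 0, 0, 0], [1, -0.01, 0, -0.19, 0, 0, 0], [1, 0, 0, -0.04, 0, 0, 0]]
end [ 0.4919 -0.2204  0.475 ] yaw -0.1006
[[1, 0, 0, 0, 0, 0, 0], [1, 0, -0.02, 0, 0, 0, 0], [1, 0.01, -0.05, 0.01, 0, 0, 0], [1, 0.01, -0.09, 0, 0, 0, 0.01], [1, 0.01, -0.15, 0.01, 0, 0, 0.01], [1, 0.02, -0.2, 0.02, 0, 0, 0.01], [1, 0.03, -0.26, 0.02, 0, 0, 0.01], [1, 0.04, -0.33, 0.02, 0, 0, 0.02], [1, 0.04, -0.4, 0.03, 0, 0, 0.02], [1, 0.04, -0.47, 0.03, 0, 0, 0.03]]
[[1, 0.05, -0.54, 0.04, 0, 0, 0.03], [1, 0.05, -0.6, 0.05, 0, 0, 0.03], [1, 0.06, -0.66, 0.04, 0, 0, 0.04], [1, 0.06, -0.71, 0.06, 0, 0, 0.04], [1, 0.05, -0.77, 0.05, 0, 0, 0.04], [1, 0.06, -0.81, 0.06, 0, 0, 0.05], [1, 0.05, -0.84, 0.06, 0, 0, 0.05], [1, 0.04, -0.87, 0.07, 0, 0, 0.05], [1, 0.05, -0.88, 0.06, 0, 0, 0.04], [1, 0.03, -0.9, 0.06, 0, 0, 0.05]]
[[1, 0.03, -0.89, 0.07, 0, 0, 0.05], [1, 0.03, -0.89, 0.06, 0, 0, 0.05], [1, 0.01, -0.87, 0.07, 0, 0, 0.05], [1, 0.01, -0.84, 0.06, 0, 0, 0.05], [1, 0.01, -0.81, 0.06, 0, 0, 0.05], [1, 0, -0.77, 0.05, 0, 0, 0.04], [1, -0.01, -0.72, 0.05, 0, 0, 0.04], [1, 0, -0.66, 0.05, 0, 0, 0.04], [1, -0.02, -0.6, 0.05, 0, 0, 0.03], [1, -0.01, -0.54, 0.04, 0, 0, 0.03]]
[[1, -0.01, -0.47, 0.03, 0, 0, 0.03], [1, -0.01, -0.4, 0.03, 0, 0, 0.02], [1, -0.01, -0.34, 0.02, 0, 0, 0.02], [1, -0.01, -0.26, 0.02, 0, 0, 0.01], [1, -0.01, -0.21, 0.02, 0, 0, 0.01], [1, -0.01, -0.14, 0.01, 0, 0, 0.01], [1, 0, -0.09, 0, 0, 0, 0.01], [1, 0, -0.05, 0.01, 0, 0, 0], [1, 0, -0.02, 0, 0, 0, 0], [1, 0, 0, 0, 0, 0, 0]]
end [0.591  0.2479 0.44  ] yaw -0.25
```

{"name": "step_arm", "arguments": {"steps": [[1,0,0,-0.04,0,0,0],[1,0,0,-0.2,0,0,0],[1,0,0,-0.42,0,0,0],[1,0,0,-0.61,0,0,0],[1,0,0,-0.73,0,0,0],[1,0,0,-0.73,0,0,0],[1,0,0,-0.61,0,0,0],[1,0,0,-0.42,0,0,0],[1,0,0,-0.19,0,0,0],[1,0,0,-0.04,0,0,0]]}}

```text
time: 14.45
position: [0.4919, -0.2204, 0.4751]
tool_rot: [0.999, -0.05, 0.0, 0.0]
ft_force: [-0.5, -0.0, -2.3]
grip_width: 0.0157
```

{"name": "step_arm", "arguments": {"steps": [[1,0,0,0,0,0,0],[1,0,-0.02,0,0,0,0],[1,0.01,-0.05,0.01,0,0,0],[1,0.01,-0.09,0,0,0,0.01],[1,0.01,-0.15,0.01,0,0,0.01],[1,0.02,-0.2,0.02,0,0,0.01],[1,0.03,-0.26,0.02,0,0,0.01],[1,0.04,-0.33,0.02,0,0,0.02],[1,0.04,-0.4,0.03,0,0,0.02],[1,0.04,-0.47,0.03,0,0,0.03]]}}

```text
time: 15.45
position: [0.5024, -0.1711, 0.4709]
tool_rot: [0.998, -0.058, 0.0, -0.0]
ft_force: [-0.1, -0.4, -2.3]
grip_width: 0.0155
```

{"name": "step_arm", "arguments": {"steps": [[1,0.05,-0.54,0.04,0,0,0.03],[1,0.05,-0.6,0.05,0,0,0.03],[1,0.06,-0.66,0.04,0,0,0.04],[1,0.06,-0.71,0.06,0,0,0.04],[1,0.05,-0.77,0.05,0,0,0.04],[1,0.06,-0.81,0.06,0,0,0.05],[1,0.05,-0.84,0.06,0,0,0.05],[1,0.04,-0.87,0.07,0,0,0.05],[1,0.05,-0.88,0.06,0,0,0.04],[1,0.03,-0.9,0.06,0,0,0.05]]}}

```text
time: 16.45
position: [0.5415, 0.0157, 0.4572]
tool_rot: [0.996, -0.087, -0.0, -0.0]
ft_force: [0.4, 0.1, -1.2]
grip_width: 0.0159
```

{"name": "step_arm", "arguments": {"steps": [[1,0.03,-0.89,0.07,0,0,0.05],[1,0.03,-0.89,0.06,0,0,0.05],[1,0.01,-0.87,0.07,0,0,0.05],[1,0.01,-0.84,0.06,0,0,0.05],[1,0.01,-0.81,0.06,0,0,0.05],[1,0,-0.77,0.05,0,0,0.04],[1,-0.01,-0.72,0.05,0,0,0.04],[1,0,-0.66,0.05,0,0,0.04],[1,-0.02,-0.6,0.05,0,0,0.03],[1,-0.01,-0.54,0.04,0,0,0.03]]}}

```text
time: 17.45
position: [0.5805, 0.2011, 0.443]
tool_rot: [0.993, -0.117, -0.0, 0.0]
ft_force: [0.6, -0.8, -2.6]
grip_width: 0.0159
```

{"name": "step_arm", "arguments": {"steps": [[1,-0.01,-0.47,0.03,0,0,0.03],[1,-0.01,-0.4,0.03,0,0,0.02],[1,-0.01,-0.34,0.02,0,0,0.02],[1,-0.01,-0.26,0.02,0,0,0.01],[1,-0.01,-0.21,0.02,0,0,0.01],[1,-0.01,-0.14,0.01,0,0,0.01],[1,0,-0.09,0,0,0,0.01],[1,0,-0.05,0.01,0,0,0],[1,0,-0.02,0,0,0,0],[1,0,0,0,0,0,0]]}}

```text
time: 18.45
position: [0.5911, 0.2478, 0.4398]
tool_rot: [0.992, -0.125, 0.0, 0.0]
ft_force: [0.3, -0.5, -2.3]
grip_width: 0.0154
```

```bash
python3 snap.py side_7 top_7
python3 - <<'E'
from pull import *
from rig import status
o=status.get_obs();p=o['position'];print(p,o['ft_force'],o['time'])
for f,z in(('side_7.npz',p[2]-.2),('top_7.npz',p[2]-.25)):
    D=load(f);u=proj(D,[p[0],p[1],z]).astype(int);w,h,s=50,50,8
    c,r=u[0]-25,u[1]-25
    im=cv2.resize(np.ascontiguousarray(D['p'][r:r+h,c:c+w,::-1]),None,fx=s,fy=s,interpolation=cv2.INTER_CUBIC)
    im2=im.copy()
    for P in polys(D,p[0],p[1],-.25,p[2]-.2565): cv2.polylines(im2,[np.round((P+.5-[c,r])*s).astype(np.int32)],True,(0,255,0),1)
    cv2.imwrite('pics/'+f[:-4]+'.png',np.hstack([im,im2]))
E
```

```text
[0.59111734 0.24776402 0.43978194] [-0.60668684 -0.53286866 -3.08428514] 18.55
```

View pics/side_7.png

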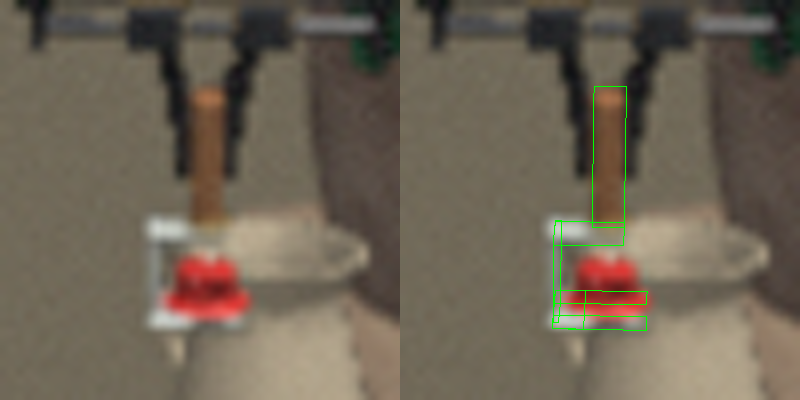

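View pics/top_7.png

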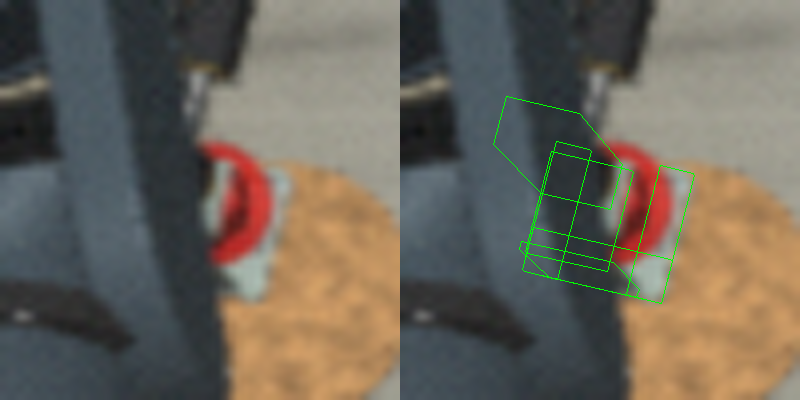

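{"name": "step_arm", "arguments": {"steps": [[1,0,0,0.2,0,0,0],[1,0,0,0.5,0,0,0],[1,0,0,0.8,0,0,0],[1,0,0,1,0,0,0],[1,0,0,1,0,0,0],[1,0,0,1,0,0,0],[1,0,0,0.8,0,0,0],[1,0,0,0.6,0,0,0],[1,0,0,0.3,0,0,0],[1,0,0,0.2,0,0,0]]}}

```text
time: 19.55
position: [0.5911, 0.2479, 0.2789]
tool_rot: [0.992, -0.125, -0.0, 0.0]
ft_force: [-0.4, 0.6, -1.6]
grip_width: 0.0158
```

{"name": "step_arm", "arguments": {"steps": [[1,0,0,0.1,0,0,0],[1,0,0,0.1,0,0,0],[1,0,0,0.1,0,0,0],[1,0,0,0.06,0,0,0],[1,0,0,0.06,0,0,0],[1,0,0,0.06,0,0,0],[1,0,0,0.06,0,0,0],[1,0,0,0.06,0,0,0],[1,0,0,0,0,0,0],[1,0,0,0,0,0,0]]}}

```text
time: 20.55
position: [0.5912, 0.248, 0.2648]
tool_rot: [0.992, -0.125, 0.0, -0.0]
ft_force: [0.4, 0.0, -2.6]
grip_width: 0.0159
```

```bash
python3 snap.py side_8
python3 - <<'E'
from pull import *
from rig import status
o=status.get_obs();p=o['position'];print(p,o['ft_force'],o['time'])
for f,z in(('side_8.npz',p[2]-.23),):
    D=load(f);u=proj(D,[p[0],p[1],z]).astype(int);w,h,s=40,40,10
    c,r=u[0]-20,u[1]-20
    im=cv2.resize(np.ascontiguousarray(D['p'][r:r+h,c:c+w,::-1]),None,fx=s,fy=s,interpolation=cv2.INTER_CUBIC)
    im2=im.copy()
    for P in polys(D,p[0],p[1],-.25,p[2]-.2565): cv2.polylines(im2,[np.round((P+.5-[c,r])*s).astype(np.int32)],True,(0,255,0),1)
    cv2.imwrite('pics/'+f[:-4]+'.png',np.hstack([im,im2]))
E
```

```text
[0.591178   0.2479707  0.26481639] [ 0.17464606 -0.18309108 -1.38380293] 20.6
```

View pics/side_8.png

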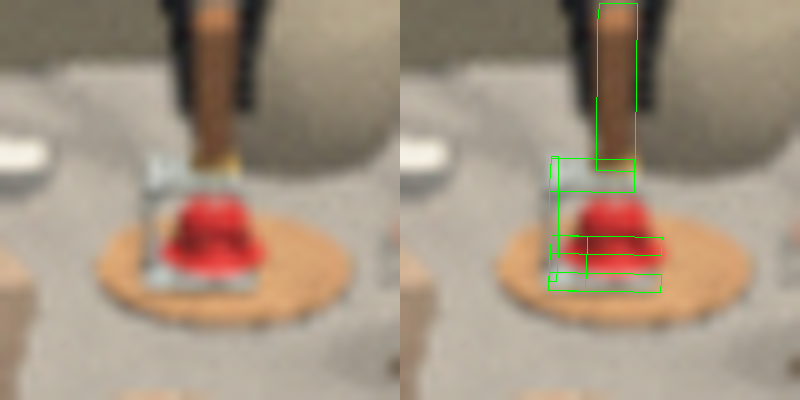

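{"name": "step_arm", "arguments": {"steps": [[1,-0.04,0,0,0,0,0],[1,-0.1,0,0,0,0,0],[1,-0.1,0,0,0,0,0],[1,-0.1,0,0,0,0,0],[1,-0.1,0,0,0,0,0],[1,-0.1,0,0,0,0,0],[1,-0.1,0,0,0,0,0],[1,-0.1,0,0,0,0,0],[1,-0.06,0,0,0,0,0],[1,0,0,0,0,0,0]]}}

```text
time: 21.6
position: [0.5715, 0.253, 0.2647]
tool_rot: [0.992, -0.125, -0.0, 0.0]
ft_force: [-0.1, 0.2, -2.0]
grip_width: 0.0156
```

```bash
python3 snap.py side_9
python3 - <<'E'
from pull import *
from rig import status
o=status.get_obs();p=o['position'];print(p,o['ft_force'],o['time'])
for f,z in(('side_9.npz',p[2]-.23),):
    D=load(f);u=proj(D,[.591,.248,z]).astype(int);w,h,s=40,40,10
    c,r=u[0]-20,u[1]-20
    im=cv2.resize(np.ascontiguousarray(D['p'][r:r+h,c:c+w,::-1]),None,fx=s,fy=s,interpolation=cv2.INTER_CUBIC)
    im2=im.copy()
    for P in polys(D,p[0],p[1],-.25,p[2]-.2565): cv2.polylines(im2,[np.round((P+.5-[c,r])*s).astype(np.int32)],True,(0,255,0),1)
    cv2.imwrite('pics/'+f[:-4]+'.png',np.hstack([im,im2]))
E
```

```text
[0.57168231 0.25294141 0.26476278] [ 0.59056197  0.41487907 -1.79105626] 21.65
```

View pics/side_9.png

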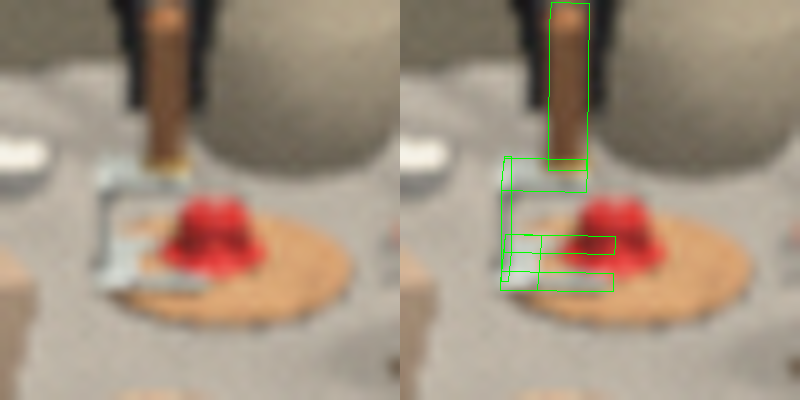

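{"name": "step_arm", "arguments": {"steps": [[1,-0.1,0,0,0,0,0],[1,-0.2,0,0,0,0,0],[1,-0.3,0,0,0,0,0],[1,-0.4,0,0,0,0,0],[1,-0.5,0,0,0,0,0],[1,-0.5,0,0,0,0,0],[1,-0.5,0,0,0,0,0],[1,-0.4,0,0,0,0,0],[1,-0.2,0,0,0,0,0],[1,-0.1,0,0,0,0,0]]}}

```text
time: 22.65
position: [0.4936, 0.273, 0.2648]
tool_rot: [0.992, -0.124, 0.0, 0.0]
ft_force: [0.3, -0.7, -0.8]
grip_width: 0.0158
```

{"name": "step_arm", "arguments": {"steps": [[1,0,0,0.1,0,0,0],[1,0,0,0.1,0,0,0],[1,0,0,0.04,0,0,0],[1,0,0,0.03,0,0,0],[1,0,0,0.02,0,0,0],[1,0,0,0.02,0,0,0],[1,0,0,0.02,0,0,0],[1,0,0,0,0,0,0],[1,0,0,0,0,0,0],[1,0,0,0,0,0,0]]}}

```text
time: 23.65
position: [0.4942, 0.2727, 0.2566]
tool_rot: [0.992, -0.125, 0.0, -0.0]
ft_force: [-0.1, 0.1, -1.3]
grip_width: 0.0158
```

{"name": "step_arm", "arguments": {"steps": [[1,0,0,0.02,0,0,0],[1,0,0,0.02,0,0,0],[1,0,0,0,0,0,0],[1,0,0,0,0,0,0],[1,0,0,0,0,0,0],[1,0,0,0,0,0,0],[1,0,0,0,0,0,0],[1,0,0,0,0,0,0],[1,0,0,0,0,0,0],[1,0,0,0,0,0,0]]}}

```text
time: 24.65
position: [0.4942, 0.2727, 0.2563]
tool_rot: [0.992, -0.125, 0.0, -0.0]
ft_force: [-1.8, -1.0, 6.4]
grip_width: 0.0154
```

{"name": "step_arm", "arguments": {"steps": [[1,0,0,-0.01,0,0,0],[0.5,0,0,0,0,0,0],[0.2,0,0,0,0,0,0],[0,0,0,0,0,0,0],[-0.3,0,0,0,0,0,0],[-0.6,0,0,0,0,0,0],[-1,0,0,0,0,0,0],[-1,0,0,0,0,0,0],[-1,0,0,0,0,0,0],[-1,0,0,0,0,0,0]]}}

```text
time: 25.65
position: [0.4942, 0.2727, 0.2557]
tool_rot: [0.992, -0.125, -0.0, -0.0]
ft_force: [0.3, -0.0, -0.3]
grip_width: 0.0777
```

{"name": "step_arm", "arguments": {"steps": [[-1,0,0,-0.1,0,0,0],[-1,0,0,-0.2,0,0,0],[-1,0,0,-0.4,0,0,0],[-1,0,0,-0.6,0,0,0],[-1,0,0,-0.8,0,0,0],[-1,0,0,-1,0,0,0],[-1,0,0,-1,0,0,0],[-1,0,0,-1,0,0,0],[-1,0,0,-1,0,0,0],[-1,0,0,-0.5,0,0,0]]}}

```text
time: 26.65
position: [0.4944, 0.2728, 0.424]
tool_rot: [0.992, -0.125, 0.002, -0.001]
ft_force: [0.9, 0.3, -0.2]
grip_width: 0.087
```

```bash
python3 -c "
from plan import *
s=splan([.40,.42,.42],-.1,10)"
python3 snap.py side_10
python3 - <<'E'
from h import *
D=load('side_10.npz'); crop(D,250,130,80,70,9,'pics/s10.png')
E
```

```text
[[1, -0.04, -0.04, 0, -0.02, -0.03, -0.01], [1, -0.26, -0.24, 0.01, 0, 0, -0.05], [1, -0.53, -0.5, 0.02, 0, 0, -0.12], [1, -0.77, -0.76, 0.02, 0, 0, -0.16], [1, -0.89, -0.91, 0.03, 0, 0, -0.2], [1, -0.87, -0.94, 0.03, 0, 0, -0.19], [1, -0.71, -0.81, 0.02, 0, 0, -0.17], [1, -0.47, -0.57, 0.02, 0, 0, -0.11], [1, -0.22, -0.27, 0.01, 0, 0, -0.05], [1, -0.03, -0.04, 0, 0, 0, -0.01]]
end [0.4001 0.4199 0.4199] yaw -0.1005
```

View pics/s10.png

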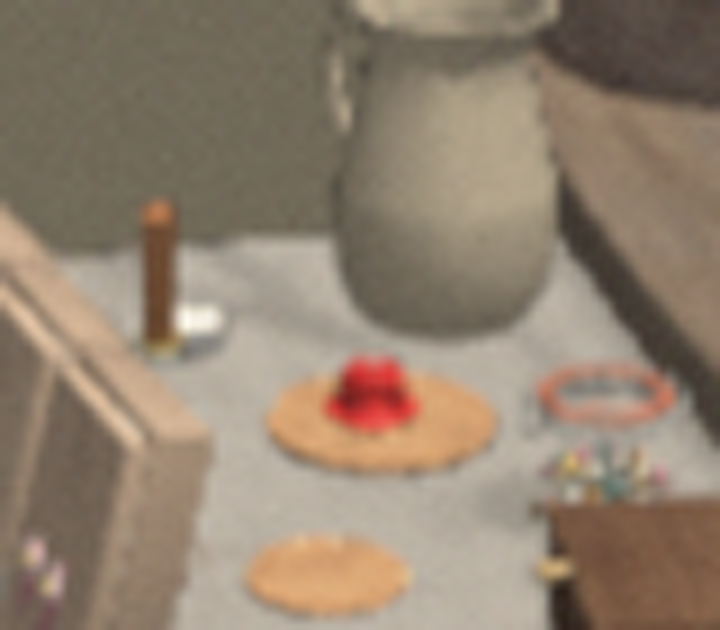

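{"name": "step_arm", "arguments": {"steps": [[-1,0.04,0.04,0,0,0,0],[-1,-0.26,-0.24,0,0,0,0],[-1,-0.5,-0.5,0,0,0,0],[-1,-0.8,-0.8,0,0,0,0],[-1,-0.9,-0.9,0,0,0,0],[-1,-0.9,-0.9,0,0,0,0],[-1,-0.8,-0.8,0,0,0,0],[-1,-0.5,-0.6,0,0,0,0],[-1,-0.2,-0.3,0,0,0,0],[-1,0,0,0,0,0,0]]}}

```text
time: 27.7
position: [0.4076, 0.4245, 0.4194]
tool_rot: [0.992, -0.124, -0.001, 0.001]
ft_force: [-0.1, -0.5, -0.3]
grip_width: 0.0866
```

```bash
python3 snap.py top_11
python3 - <<'E'
from pull import *
D=load('top_11.npz'); crop(D,100,120,110,95,7,'pics/t11.png')
crop(D,295,160,100,50,8,'pics/t11b.png')
p=D['p'].astype(float)
T=np.clip((p[...,0]-p[...,1]-60),0,1)*(p[...,1]<70); T[:, :150]=0;T[:,215:]=0;T[:130]=0;T[190:]=0
v,u=np.nonzero(T); c=(u.mean(),v.mean()); print(c,len(u),at_z(D,*c,.02))
C=cloud(D); 
for n,X in(('handle',(.4942,.2727,.116)),):
    u,v=proj(D,X); print(n,u,v,C[int(v)-1:int(v)+2,int(u)-1:int(u)+2,2].round(3))
E
```

```text
(np.float64(179.768), np.float64(157.496)) 125 [0.59169461 0.24668392 0.02      ]
handle 165.21721984413446 183.32249988897686 [[0.118 0.117 0.118]
 [0.116 0.122 0.117]
 [0.114 0.115 0.117]]
```

View pics/t11.png

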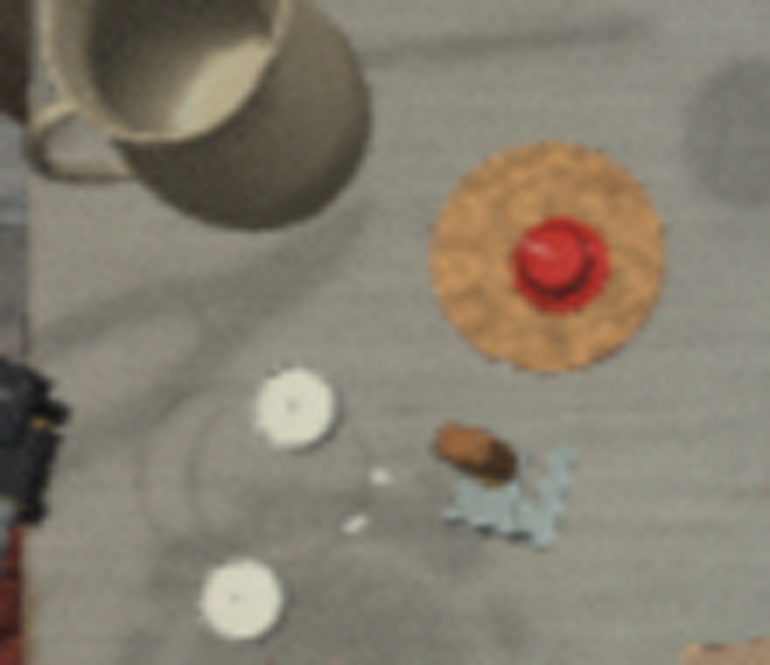

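View pics/t11b.png

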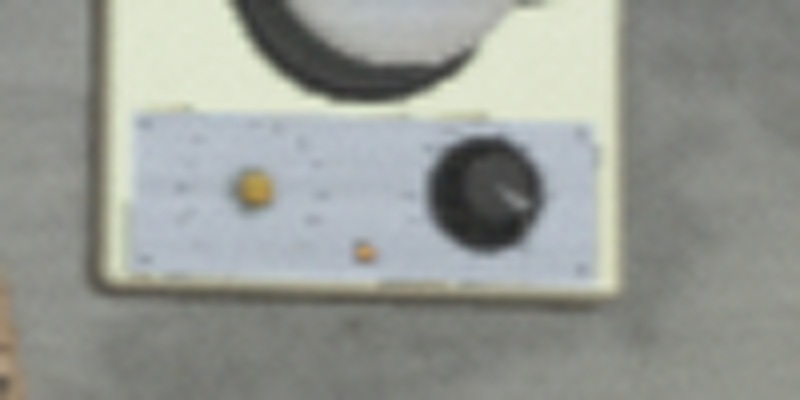

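The red knob (crop 560,265) stands near the middle of the large mat. The puller (475,450) stands on bare table, clear of the mat. The left spindle is bare brass, and the black knob is at the same pixels as in the first picture. I'm handing in.

```bash
python3 -c "
from rig import robot,status
print(robot.hand_in(),status.get_obs()['time'])"
```

```text
the job is handed in; nothing more can be done
the job is handed in; nothing more can be done
```

I pulled the red knob off the left spindle with the wooden-handled steel puller, not the pink look-alike. I carried it upright to the larger cork mat and set it down there. Then I slid the fork out, stood the puller on bare table and backed the arm away. I handed the job in just after 27.7 s on the robot's clock; no verdict is reported.

**Last checks:**
- **Knob:** it stands on the mat about 12 mm from the mat's centre (limit 45 mm).
- **Puller:** it stands upright, with the top of its handle at about 0.117 m (nominal 0.116 m), and about 100 mm from the knob.
- **Spindle and black knob:** the left spindle is bare, and the black knob shows no movement in the top view.
- **Other items:** the tealights look undisturbed. I did not measure them, the matchbox or the votive cup afterwards, but the arm was never close to them.

**Disagreements:**
- **Knob position:** before the pull, the two cameras differed by about 3 mm along x. A first, rough side-camera fit was also off by 4.5 mm in y, and a better fit removed that.
- **Slip in the fork:** the knob slid forward in the fork by an estimated 3–4 mm during the carry, with no ill effect.

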